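# Refit the spring and crank of the herb mill

### The job

The herb mill has been washed: put it back together. Thread the coil spring over the mill's upright shaft, twisting it slightly when its bent-in wire ends snag on the shoulder, so that they drop into the shaft's groove and the spring sits fully down on its seat; then fit the crank fully home on the square end, hub down and knob up, and with it turn the shaft clockwise (seen from above) as far as it goes. Leave spring and crank on the mill, let go, and leave the steel container, bottle and jar where they are.

Things in the scene. Friction and masses are not known exactly. Their poses are not given: they have to be found in the camera images.
- mill: Herb mill, fixed to the counter: steel drum 134 mm across, top 72 mm above the counter, on a base plate 190 x 150 mm, 10 mm thick, with a box-shaped spout at its -x side (to 95 mm from the axis, up to 45 mm high). Origin on the counter under the drum's axis, z up. A drive shaft stands upright on this axis.
- spring_seat (a point): Centre of the spring seat, a flat steel disc 60 mm across on the drum, 80 mm above the counter; the shaft rises from it. Axes as the mill's (does not turn with the shaft). Seated, the spring stands on it, its top 2 mm below the shaft's shoulder.
- shaft_shoulder (a point): Shaft's axis at the shoulder, 82 mm above the spring seat (162 mm above the counter); turns with the shaft, z up. Below it the shaft is round, 38 mm thick, with one straight groove down its whole height to the seat, open at the shoulder, centred on this frame's +x: 40 degrees wide (13 mm wide at the surface), 8 mm deep. The fitted crank's hub rests on the shoulder.
- shaft_tip (a point): Top centre of the shaft's square end, which stands on the shoulder: 18 x 18 mm for 26 mm, then tapering over 8 mm to 8 x 8 mm (top 196 mm above the counter), faces square to this frame's x and y. Turns with the shaft; +x is the groove's side.
- drive_shaft (a joint): Turn of the mill's shaft in rad, growing clockwise seen from above; end stops at 0 and 1.5; starts between 0 and 0.35. At 0 the groove points along the mill's +x axis. It turns stiffly (about 0.2 Nm) and stays where it is left.
- spring: Dark steel coil spring, 52 mm outer and 42 mm inner diameter, 80 mm long, 5 mm wire; stands upright on the counter at the start. Very stiff: may be treated as rigid, and its coils gripped from outside like a tube. Origin at the centre of its underside, z along its axis. Same either way up.
- spring_peg (a point): Inner end of the upper wire end. Both wire ends (top and bottom) are bent inward along the spring's +x: 5 mm thick pegs reaching to 14 mm from its axis; this point is 77.5 mm above the underside. They pass the square end at any angle but the shoulder only in the groove (within about 10 degrees); otherwise the spring stops with its underside on the shoulder.
- crank: Crank, lying knob up on the counter. Origin: centre of the underside of its dark square hub, 44 x 44 mm, 28 mm high, z up. Square through-hole 20.2 mm wide along x and y; fits the shaft in any of four quarter-turns. From the hub a steel bar along +x, 16 mm wide, 18 to 28 mm above the underside, to 125 mm from the origin. About 0.3 kg.
- crank_knob (a point): Top of the crank's upright black knob, 24 mm in diameter, 115 mm from the hub's axis along the crank's +x and 62 mm above its underside. Below the bar at this end a boss, 20 mm in diameter, reaches down to underside level.
- crank_grip (a point): Point in the middle of the crank's bar, 50 mm from the hub's axis along the crank's +x and 23 mm above its underside, near its centre of mass: a good place to grip across the bar (16 mm). Axes as the crank's.
- pot: Open steel container, 90 mm across, 90 mm high, origin under its centre. Bystander, leave alone.
- oil_bottle: Green glass bottle, 60 mm across, 190 mm high, origin under its centre. Bystander, leave alone.
- jar: Small white jar with a steel lid, 56 mm across, 75 mm high, origin under its centre. Bystander, leave alone.
Things that resemble listed ones, but are neither listed nor needed, are in the scene too. What is shaped like the crank but blue or purple is not meant.

How it is judged:
On the way, in this order (a step that is already met when the one before it is completed fails the run):
1. the spring is threaded over the shaft, down on its seat (z of spring in the frame of spring_seat between -0.005 and 0.005 m and horizontal distance between spring and spring_seat below 0.006 m and angle between spring's own z axis and vertical below 0.12 rad), for 0.2 s.
2. the crank is fully home on the square end, before the shaft has been turned far (all of step 1 and z of crank in the frame of shaft_shoulder between -0.005 and 0.005 m and horizontal distance between crank and shaft_shoulder below 0.005 m and angle between crank's own z axis and vertical below 0.14 rad and value of joint drive_shaft below 1 rad), for 0.1 s.
At the end, for the whole second after the job is handed in: The spring stands upright on the spring seat (within 5 mm in height, 6 mm sideways), the crank is home on the shaft's shoulder, knob up (within 5 mm in height, 5 mm sideways, tilted less than 0.14 rad), the shaft is turned past 1.4 rad (stop at 1.5), and all is at rest (all of step 1 and z of crank in the frame of shaft_shoulder between -0.005 and 0.005 m and horizontal distance between crank and shaft_shoulder below 0.005 m and angle between crank's own z axis and vertical below 0.14 rad and value of joint drive_shaft above 1.4 rad and linear speed of each of crank, spring below 0.02 m/s); the robot touches nothing.
It fails at once if a bystander (steel container, bottle or jar) is moved by more than 30 mm (distance of any of pot, oil_bottle, jar from where it was at the start of the episode above 0.03 m).
It fails at once if a bystander is tipped over (angle between any of pot, oil_bottle, jar's own z axis and vertical above 0.4 rad).
It also fails if it takes over 67 s, if anything falls off the work surface, if the arm or the gripper's body presses on something with over 40 N, if the wrist force passes 120 N, or if a joint passes its speed limit or range.

### The arm

A 7-joint arm with a two-finger parallel gripper is mounted at the origin on the work surface. World frame = base frame: x ahead of the robot, y to its left, z up, the work surface at z = 0. Lengths are in m, angles in rad, forces in N, time in s.
With the tool pointing down it reaches from about 0.4 to 0.85 m from the base axis. Payload 10.4 kg.
Tool frame: the origin (TCP) lies on the front face of the gripper's body, between the roots of the fingers; the fingertips stand 70 mm ahead of it and the grasp point (between the pads) lies 51 mm ahead of it (grasp_offset is the distance from the TCP to the grasp point, in m); z points along the fingers, y is the direction in which the jaws open and shut (so a half turn about z gives the same grasp; the last joint's range is limited). The gripper opens to 87 mm and grips with 3 to 60 N. Pads are 19 mm wide; open, the fingers measure 117 mm over their backs; the gripper's body (75 mm by 190 mm) begins 51 mm behind the grasp point.
Start: joints at [1.173, 0.332, -0.065, 1.46, 0.022, 1.35, -0.088], TCP at [0.229, -0.582, 0.292] pointing down, gripper open.
Joint ranges: [-2.6, 2.6], [-0.5, 2.12], [-1.47, 1.34], [0.16, 2.42], [-1.27, 4.41], [0.06, 2.06], [-2.6, 2.6]. Speed limits (rad/s): [2.22, 2.22, 2.79, 2.79, 3.14, 3.14, 3.14].

### API

Orientations are given as a unit quaternion [x, y, z, w].
In Python, from bench import * gives the robot as it stands. The module is installed in compiled form; this text tells all that it offers.
- The arm moves only by the tool arm_command, never from a script. Its argument "commands" is a list of rows, each a list of 3 entries, a list of its own where there are three numbers: the opening in per cent of the stroke, from 0 (shut) to 100 (fully open), then the shift along the tool's x, y, z in m, then the turn, a rotation vector about the tool's x, y, z in rad. A call has exactly 10 rows; each row is the pose to reach, as a shift and turn from the pose commanded when the call began, along the tool's axes at that moment; what a row does not reach only later rows make up. A row lasts 1/12 s, in which the tool goes at most 41.7 mm and 7.16 degrees, less where a joint would pass 70% of its speed; a pose out of reach is approached as far as the arm can. A call with a gripper value outside its range is refused whole. The fingers move at their own pace and stop on an object; "squeeze" is the grip in N (left out, the last holds). Time passes only in rows, so rows that repeat a pose let the fingers close, or fill a call up. It gives the time, the measured TCP pose, the force and the opening at its end, in the units of the state.
- read_state(): the state, without advancing time (a new reading comes with each control period).
- camera(name): name is "scene" or "top"; returns a dict with "pixels" (384x512x3 uint8, red, green, blue), "fx", "fy", "cx", "cy" (pixels), "rvec" (rotation vector, rad) and "tvec" (3), from world to camera coordinates, as OpenCV has them. Camera axes: x right, y down, z forward; pixel columns grow to the right and rows downward; lengths in m; the calibration is good to about 2 mm. A picture is of the moment at which its call begins. There is no depth.
- close_job(): hands the job in, once; it reports no verdict.
The state is a dict: "time": time; "joint_positions": joint angles; "joint_vel": joint speeds; "joint_torque": joint torques, N m; "ee_pos": TCP position; "eef_rot": TCP orientation; "ft_force": force on the tool from outside, world axes, zero at the start; "torque": the same for the moment, N m; "width": finger opening in m.
Only numpy, scipy, OpenCV 4.12 (cv2) and the standard library are available. Lean on these libraries where they do the work, as an engineer would, in place of code of your own. Each camera call takes 0.05 s, during which the arm holds its last target.

## Working session

There is one attempt and no reset: what is moved stays moved. The work goes in short steps, Python scripts to look and compute and a tool call to move; the robot and the scene stay as the last step left them, time stands still between calls to the robot, and variables do not carry over. Pictures are saved under pics/ and viewed, and the job is handed in when it is done.

Besides the shell and the picture viewer there is one more tool, called after ">>>" by a JSON object that holds its "api" and its "payload", one argument or row to a line. arm_command: Moves the arm, as the interface text tells. Its arguments: {"type":"object","properties":{"commands":{"type":"array","items":{"type":"array"}},"squeeze":{"type":"number"}},"required":["commands"]}

```bash
mkdir -p pics; python3 - <<'E'
from bench import *
import cv2
print(read_state())
for n in("scene","top"):
    c=camera(n); cv2.imwrite(f"pics/{n}0.png",cv2.resize(c["pixels"][:,:,::-1],(800,600),interpolation=cv2.INTER_CUBIC))
    cv2.imwrite(f"pics/raw_{n}0.png",c["pixels"][:,:,::-1])
    print(n,{k:v for k,v in c.items() if k!="pixels"})
E
```

```text
{'time': 0.0, 'joint_positions': array([ 1.17341968,  0.33288036, -0.06474962,  1.46096237,  0.02157828,
        1.34990212, -0.08850236]), 'joint_vel': array([-4.93321102e-04,  6.77637029e-04, -1.27541808e-03, -2.68332880e-04,
       -2.82261685e-05,  4.25314085e-05, -6.76463529e-04]), 'joint_torque': array([ 3.87092837e-05, -6.23256612e+01,  2.50700244e-02, -3.89900529e+01,
       -6.11672527e-02,  3.97168275e-02,  1.14014715e-04]), 'ee_pos': array([ 0.22871132, -0.58132788,  0.29143863]), 'eef_rot': array([ 9.82488161e-01,  1.86323598e-01, -1.51046309e-04, -7.12991183e-04]), 'ft_force': array([ 0.43429053, -0.03505517,  0.18681791]), 'torque': array([0.00162472, 0.04094067, 0.05905807]), 'width': 0.08750306149831852}
scene {'fx': 400.03000557863953, 'fy': 400.03000557863953, 'cx': 260.2878467268325, 'cy': 186.96635510111986, 'rvec': array([ 1.80593012,  2.06858212, -0.55561096]), 'tvec': array([ 0.12702874, -0.40427271,  1.49370121])}
top {'fx': 409.6561936279665, 'fy': 409.6561936279665, 'cx': 257.60397246442193, 'cy': 185.72546409648442, 'rvec': array([ 2.12747981, -2.17864377,  0.12873968]), 'tvec': array([-0.04217501,  0.57839173,  1.35680065])}
```

View pics/scene0.png

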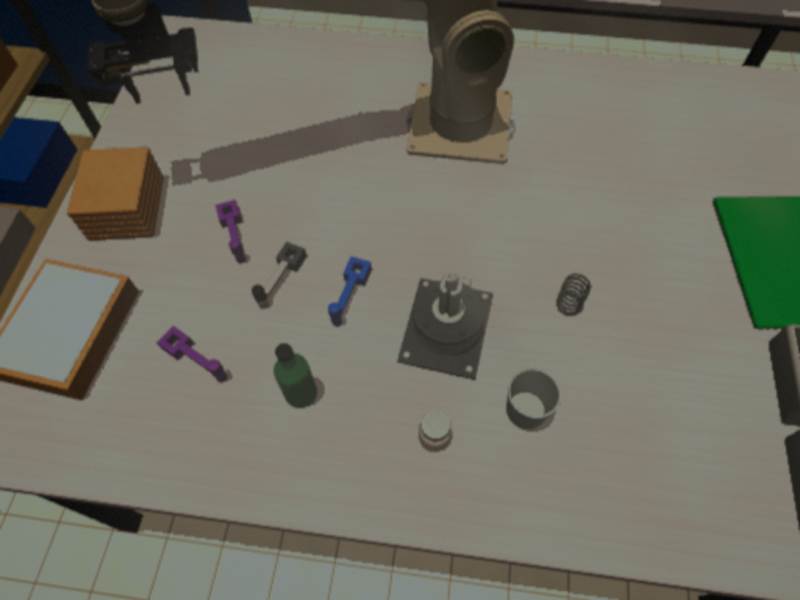

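View pics/top0.png

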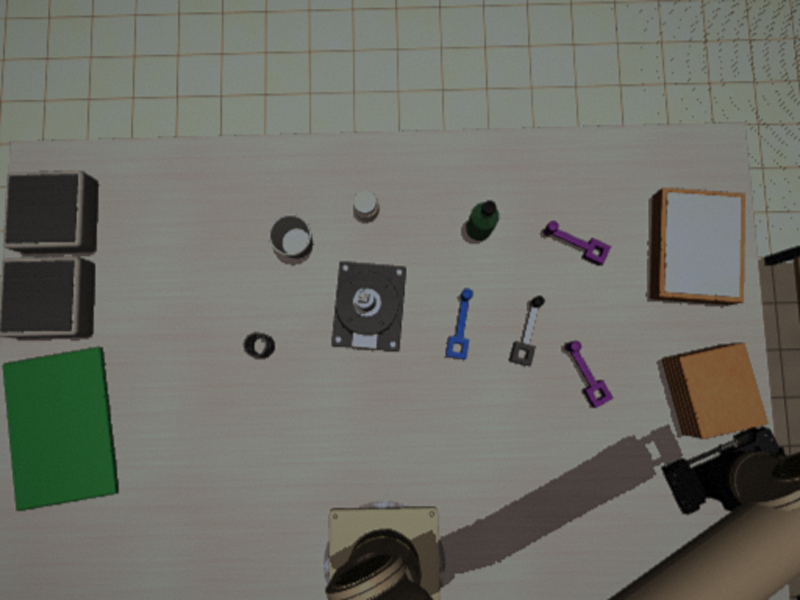

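The crank-like things in the top picture are purple (577,245), purple (588,375), blue (460,325) and one with a dark hub, steel bar and black knob (525,330). Only the last fits the description. I'll confirm it in enlarged crops, together with the spring and mill.

```bash
cat > h.py <<'E'
import cv2,numpy as np
from bench import *
def crop(name,img,x0,y0,w,h,s):
    # raw pixel coords; draws grid ticks
    c=cv2.resize(img[y0:y0+h,x0:x0+w],None,fx=s,fy=s,interpolation=cv2.INTER_CUBIC)
    c=np.clip(c.astype(float)*1.6,0,255).astype(np.uint8)
    st=5 if s>=8 else 10
    for x in range(x0-x0%st+st,x0+w,st):
        cv2.line(c,((x-x0)*s,0),((x-x0)*s,6),(0,255,255),1); 
        if x%(2*st)==0: cv2.putText(c,str(x),((x-x0)*s-12,18),0,.4,(0,255,255),1)
    for y in range(y0-y0%st+st,y0+h,st):
        cv2.line(c,(0,(y-y0)*s),(6,(y-y0)*s),(0,255,255),1)
        if y%(2*st)==0: cv2.putText(c,str(y),(8,(y-y0)*s+4),0,.4,(0,255,255),1)
    cv2.imwrite(name,c)
E
python3 - <<'E'
from h import *
t=cv2.imread("pics/raw_top0.png"); s=cv2.imread("pics/raw_scene0.png")
crop("pics/t_crank.png",t,315,180,50,60,10)
crop("pics/t_mill.png",t,205,160,60,70,8)
crop("pics/t_spring.png",t,145,200,45,40,14)
crop("pics/s_mill.png",s,250,170,70,75,8)
crop("pics/s_spring.png",s,345,165,45,45,13)
crop("pics/s_crank.png",s,150,145,60,60,10)
E
```

```text
(no output)
```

View pics/t_crank.png

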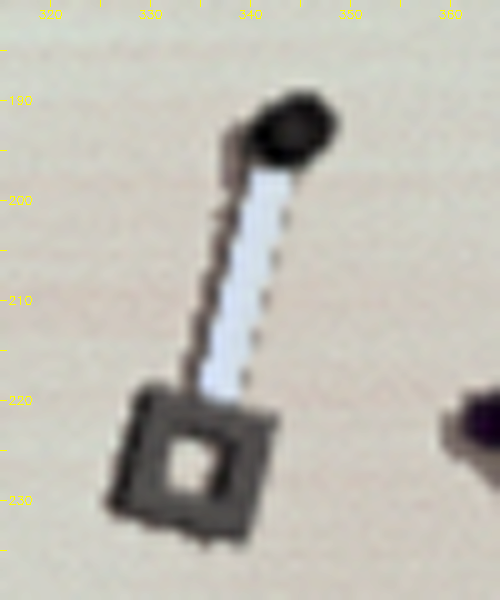

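View pics/t_mill.png

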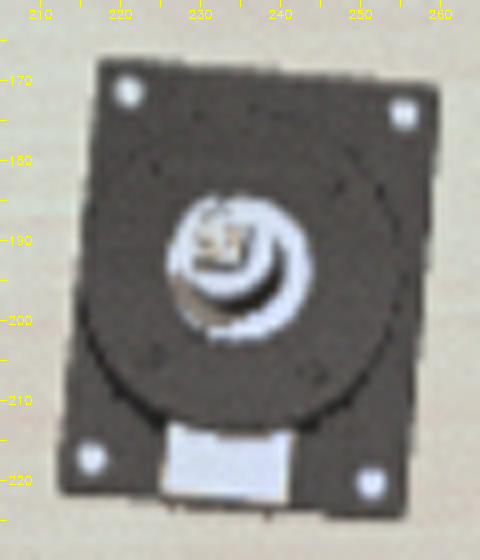

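View pics/t_spring.png

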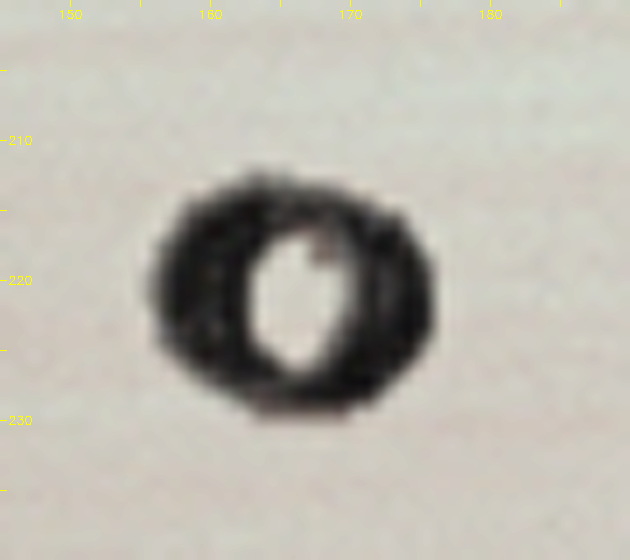

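View pics/s_mill.png

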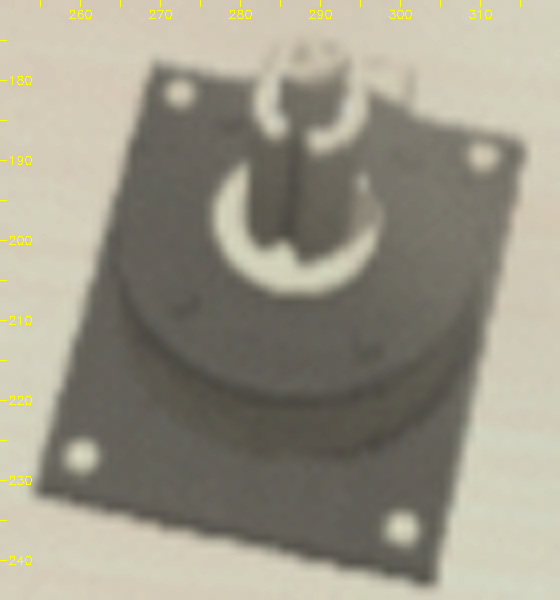

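View pics/s_spring.png

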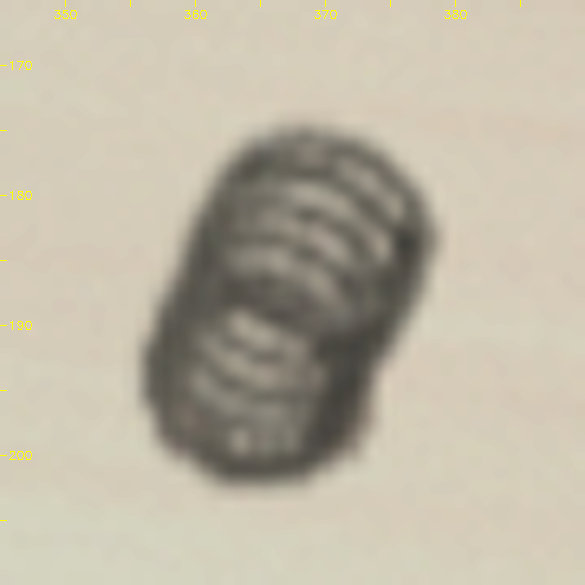

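View pics/s_crank.png

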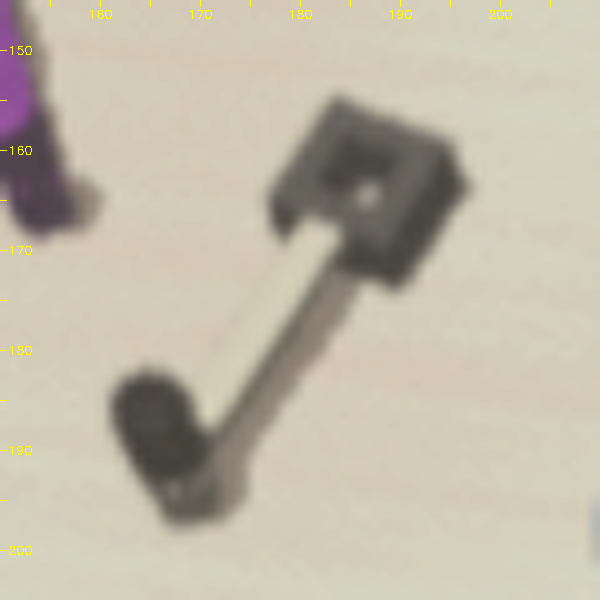

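The crops confirm it. In the top image the wanted crank has a dark hub at about (334,226), a steel bar and a black knob at (344,193). The mill plate and the spring at (166,221) are clear, and the groove faces the scene camera. Next I fit the poses and check them with overlays.

```bash
cat >> h.py <<'E'
from scipy.optimize import least_squares
CAM={}
def setcam(c,n): CAM[n]=c
CAM["scene"]=dict(K=np.array([[400.03,0,260.28785],[0,400.03,186.96636],[0,0,1]]),r=np.array([1.80593012,2.06858212,-0.55561096]),t=np.array([0.12702874,-0.40427271,1.49370121]))
CAM["top"]=dict(K=np.array([[409.6562,0,257.60397],[0,409.6562,185.72546],[0,0,1]]),r=np.array([2.12747981,-2.17864377,0.12873968]),t=np.array([-0.04217501,0.57839173,1.35680065]))
def proj(P,n):
    c=CAM[n]; return cv2.projectPoints(np.atleast_2d(np.asarray(P,float)),c["r"],c["t"],c["K"],None)[0][:,0]
def ray(uv,n,z):
    c=CAM[n];R=cv2.Rodrigues(c["r"])[0];C=-R.T@c["t"];d=R.T@np.linalg.inv(c["K"])@np.array([uv[0],uv[1],1]);return C+d*(z-C[2])/d[2]
def cr(u,v,x0,y0,s): return np.array([(u+.5)/s-.5+x0,(v+.5)/s-.5+y0])
def T(p,x,y,a,z=0):
    p=np.atleast_2d(p);c,s=np.cos(a),np.sin(a);return np.c_[x+c*p[:,0]-s*p[:,1],y+s*p[:,0]+c*p[:,1],z+p[:,2]]
def fit(model,obs,x0):
    # obs: list (view,idx,uv)
    def f(q):
        P=T(model,*q);return np.concatenate([proj(P[i],v)[0]-uv for v,i,uv in obs])
    r=least_squares(f,x0);return r.x,np.sqrt(np.mean(r.fun**2)),r.fun.reshape(-1,2)
def circ(r,z,n=60,cx=0,cy=0):
    a=np.linspace(0,2*np.pi,n);return np.c_[cx+r*np.cos(a),cy+r*np.sin(a),0*a+z]
def sq(h,z,w=None):
    w=w or h;return np.array([[h,w,z],[-h,w,z],[-h,-w,z],[h,-w,z],[h,w,z]])
def overlay(name,img,view,lines,x0,y0,w,h,s):
    crop(name,img,x0,y0,w,h,s);c=cv2.imread(name)
    for P,col in lines:
        uv=proj(P,view);p=((uv-[x0,y0]+.5)*s-.5)
        cv2.polylines(c,[np.round(p*8).astype(np.int32)],False,col,1,cv2.LINE_AA,3)
    cv2.imwrite(name,c)
E
python3 - <<'E'
from h import *
for n in CAM:
    R=cv2.Rodrigues(CAM[n]["r"])[0];print(n,-R.T@CAM[n]["t"])
m=[[.095,.075,.01],[.095,-.075,.01],[-.095,-.075,.01],[-.095,.075,.01]]
t=[("top",i,cr(*uv,205,160,8)) for i,uv in enumerate([(100,60),(440,87),(405,518),(60,492)])]
s=[("scene",i,cr(*uv,250,170,8)) for i,uv in zip([3,2,1,0],[(152,63),(525,145),(437,583),(37,492)])]
# scene: near-robot edge is at top of image; figure out by projecting
for o in(t,s,t+s):
    print(fit(m,o,[.6,0.,0.]))
E
```

```text
scene [1.1030135  0.02503926 1.0924515 ]
top [ 0.40201701 -0.06301381  1.4183213 ]
(array([ 0.54839039,  0.01978544, -0.10239996]), np.float64(0.26271610142895163), array([[-0.17292442, -0.26760255],
       [ 0.1921256 , -0.34293637],
       [ 0.21651919,  0.39728172],
       [-0.23717207,  0.18751666]]))
(array([ 0.54372517,  0.02266276, -0.17947564]), np.float64(35.058374139545144), array([[ 48.31986229,  10.16029621],
       [-44.22002522, -12.73797596],
       [-52.36576044, -15.38913855],
       [ 46.73361272,  10.67616021]]))
(array([ 0.54600895,  0.02138484, -0.11458038]), np.float64(24.80318327699882), array([[ -0.2683017 ,   0.18670173],
       [  0.05820331,   0.62912581],
       [ -0.59446691,   1.34472373],
       [ -1.00561536,   0.59979151],
       [ 46.25846679,   8.96793121],
       [-46.9900961 , -11.38173877],
       [-51.3819632 , -12.7478653 ],
       [ 48.68829509,  10.39618948]]))
```

```bash
cat > fit1.py <<'E'
from h import *
m=[[.095,.075,.01],[.095,-.075,.01],[-.095,-.075,.01],[-.095,.075,.01]]
t=[("top",i,cr(*uv,205,160,8)) for i,uv in enumerate([(100,60),(440,87),(405,518),(60,492)])]
s=[("scene",i,cr(*uv,250,170,8)) for i,uv in zip([2,3,0,1],[(152,63),(525,145),(437,583),(37,492)])]
for o in(t,s,t+s):
    r=fit(m,o,[.6,0.,0.]);print(r[0],r[1])
mill=r[0]
km=[[.115,0,.062],[0,0,.028],[.022,-.022,.028],[-.022,-.022,.028]]
ct=[("top",0,cr(295,130,315,180,10)),("top",1,cr(200,465,315,180,10)),("top",2,cr(278,412,315,180,10)),("top",3,cr(245,545,315,180,10))]
cs=[("scene",0,cr(150,405,150,145,10)),("scene",1,cr(362,172,150,145,10))]
for o in(ct,ct+cs):
    r=fit(km,o,[.5,-.2,0.]);print('crank',r[0],r[1],r[2])
crank=r[0]
print(ray((166,221),"top",.04),ray((367,188),"scene",.04))
E
python3 fit1.py
```

```text
[ 0.54839039  0.01978544 -0.10239996] 0.26271610142895163
[ 0.54960423  0.02437032 -0.10426616] 0.2285139472279953
[ 0.54902808  0.02238844 -0.10292932] 0.5708382416391217
crank [ 0.43505194 -0.31167548 -0.27693087] 0.2796826709254796 [[ 0.06115532 -0.46330224]
 [-0.16160498 -0.04800413]
 [-0.12165167  0.56002148]
 [ 0.2202222  -0.04526225]]
crank [ 0.43514755 -0.31088789 -0.27636406] 0.35202512149311593 [[-0.19645337 -0.49105729]
 [-0.39651573 -0.07095407]
 [-0.35912214  0.53264399]
 [-0.0108844  -0.07104015]
 [-0.15368674 -0.26121908]
 [-0.71944466 -0.1333068 ]]
[0.46475776 0.25465781 0.04      ] [0.4623758  0.26150052 0.04      ]
```

```bash
cat > ov.py <<'E'
from h import *
t=cv2.imread("pics/raw_top0.png"); s=cv2.imread("pics/raw_scene0.png")
G=(0,255,0);R=(0,0,255);B=(255,80,0)
def mill(x,y,a,q):
    g=lambda P:T(P,x,y,a); h=lambda P:T(P,x,y,a-q)
    aa=np.radians([20,-20]);
    return [(g(sq(.095,.01,.075)),G),(g(circ(.067,.072)),G),(g(circ(.03,.08)),R),(h(circ(.019,.162)),B),(h(sq(.009,.188)),R),(h(sq(.004,.196)),R),(h(np.array([[.019,0,.162],[.011,0,.162]])),R),(h(np.array([[.019,0,.162],[.019,0,.08]])),R)]
def spring(x,y): return [(T(circ(r,z),x,y,0),c) for r,z,c in((.026,0,G),(.026,.08,R),(.021,.08,R),(.021,0,G))]
def crank(x,y,a):
    g=lambda P:T(P,x,y,a)
    return [(g(sq(.022,.028)),R),(g(sq(.022,0)),G),(g(sq(.0101,.028)),R),(g(circ(.012,.062,cx=.115)),B),(g(np.array([[.022,.008,.028],[.125,.008,.028],[.125,-.008,.028],[.022,-.008,.028]])),B)]
if __name__=="__main__":
    mt=(.54839,.01979,-.1024);ms=(.5496,.02437,-.10427)
    overlay("pics/o_tm.png",t,"top",mill(*mt,.17),205,160,60,70,8)
    overlay("pics/o_sm.png",s,"scene",mill(*ms,.17),250,170,70,75,8)
    overlay("pics/o_ts.png",t,"top",spring(.4648,.2547),145,200,45,40,14)
    overlay("pics/o_ss.png",s,"scene",spring(.4624,.2615),345,165,45,45,13)
    overlay("pics/o_tc.png",t,"top",crank(.43505,-.31168,-.2769),315,180,50,60,10)
    overlay("pics/o_sc.png",s,"scene",crank(.4351,-.309,-.276),150,145,60,60,10)
    a=np.hstack([cv2.resize(cv2.imread(f"pics/o_{v}.png"),(390,500)) for v in("tm","sm")]);cv2.imwrite("pics/o_m.png",a)
    for k in "sc":
        a=np.hstack([cv2.resize(cv2.imread(f"pics/o_{v}{k}.png"),(390,440)) for v in("t","s")]);cv2.imwrite(f"pics/o_{k}2.png",a)
E
python3 ov.py
```

```text
(no output)
```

View pics/o_m.png

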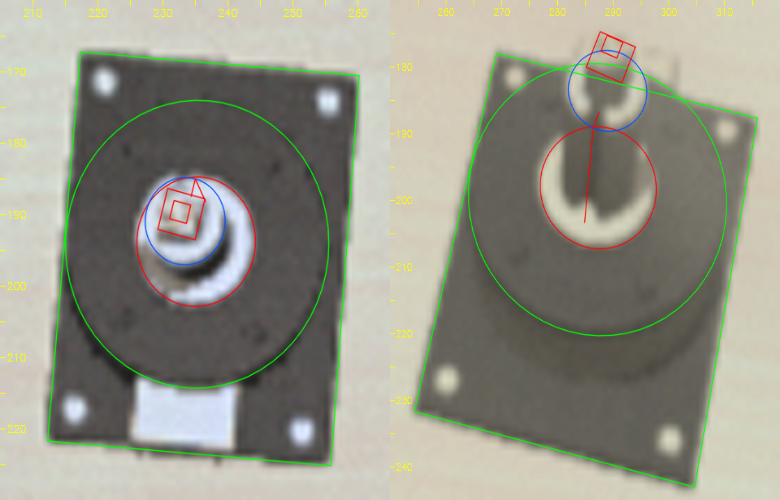

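View pics/o_s2.png

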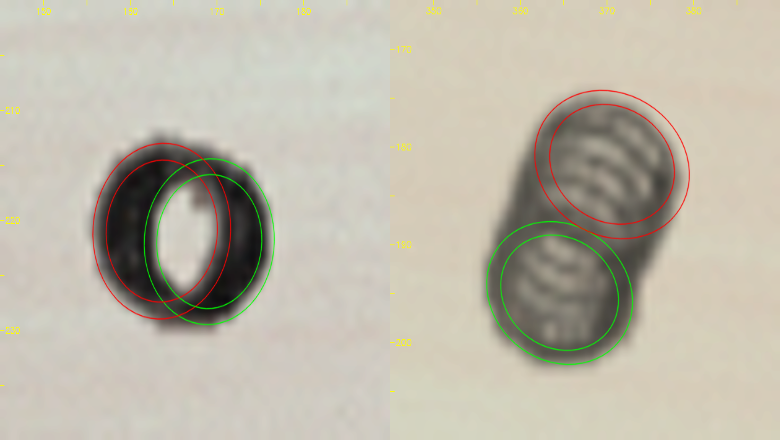

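View pics/o_c2.png

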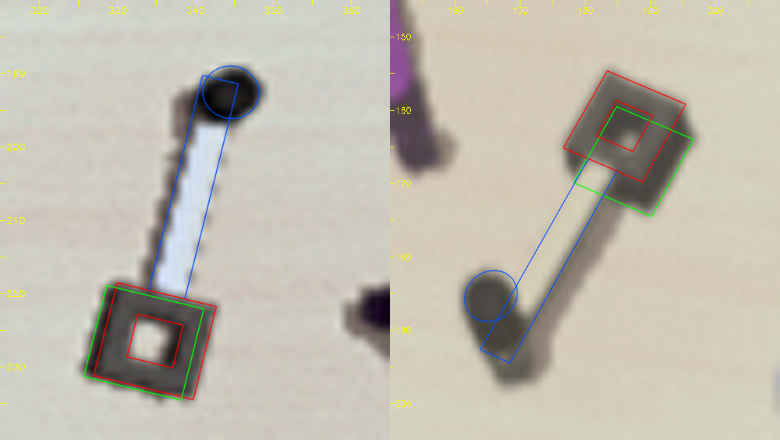

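```bash
python3 - <<'E'
from h import *
from ov import spring
o=[]
for v,(x0,y0),img in(("top",(153,208),"pics/raw_top0.png"),("scene",(354,172),"pics/raw_scene0.png")):
    im=cv2.imread(img).astype(float)[y0:y0+30,x0:x0+26]
    im=(np.clip((im-5)/(140-5),0,1)**.6*255).astype(np.uint8)
    o.append(cv2.resize(im,None,fx=15,fy=15,interpolation=cv2.INTER_NEAREST))
cv2.imwrite("pics/peg.png",np.hstack(o))
E
```

```text
(no output)
```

View pics/peg.png

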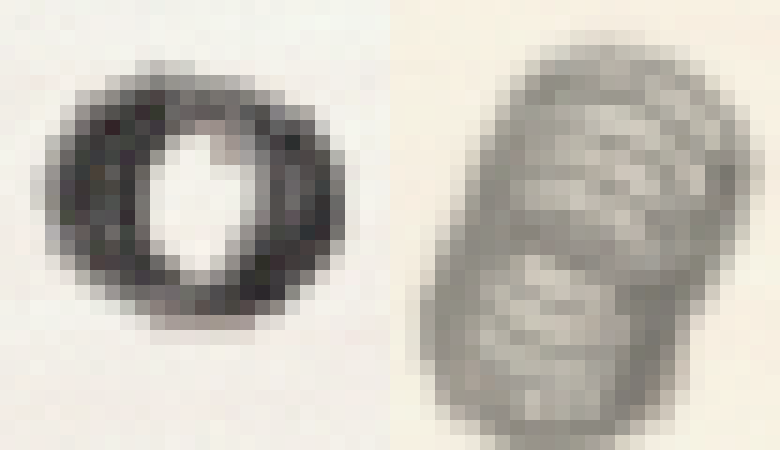

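```bash
cat > pegfit.py <<'E'
from h import *
S=8;x0,y0,w,h=150,206,32,30
img=cv2.imread("pics/raw_top0.png")[y0:y0+h,x0:x0+w].astype(float).mean(2)
fl=np.percentile(img,85); dk=np.percentile(img,4); I=np.clip((img-dk)/(fl-dk),0,1.1)
def mask(x,y,th,blur):
    m=np.ones((h*S,w*S),np.float32)
    P=lambda p:[np.round(((proj(p,"top")-[x0,y0]+.5)*S-.5)*16).astype(np.int32)]
    hull=cv2.convexHull(np.vstack([P(T(circ(.026,z),x,y,0))[0] for z in(0,.08)]))
    m2=m.copy();cv2.fillPoly(m2,[hull],0,cv2.LINE_8,4)
    lens=m*0+1
    for z in np.linspace(.0,.08,9):
        a=m*0;cv2.fillPoly(a,P(T(circ(.021,z),x,y,0)),1,cv2.LINE_8,4);lens=np.minimum(lens,a)
    if th is not None:
        for z in(.0025,.0775):
            for dz in(-.0025,.0025):
                pts=np.array([[.014,-.0025,z+dz],[.014,.0025,z+dz],[.023,.0025,z+dz],[.023,-.0025,z+dz]])
                cv2.fillPoly(lens,P(T(pts,x,y,th)),0,cv2.LINE_8,4)
    m=np.maximum(m2,lens);m=cv2.GaussianBlur(m,(0,0),blur*S)
    return cv2.resize(m,(w,h),interpolation=cv2.INTER_AREA)
W=np.ones((h,w))
best=[]
from scipy.optimize import minimize
def cost(q,th):
    M=mask(q[0],q[1],th,.5);a=q[2];d=(M*(1-a)+a-I)*W;return (d**2).sum()
for th in [None]+list(np.radians(np.arange(-180,180,15))):
    r=minimize(cost,[.463,.2547,.05],args=(th,),method="Nelder-Mead",options=dict(initial_simplex=[[.462,.254,.05],[.465,.254,.05],[.463,.257,.05],[.463,.255,.12]],maxiter=120))
    print(None if th is None else round(np.degrees(th)),r.x.round(4),round(r.fun,3))
E
python3 pegfit.py
```

```text
None [0.4654 0.2553 0.0914] 6.302
-180 [0.4652 0.2553 0.0908] 6.109
-165 [0.4653 0.2554 0.0989] 6.487
-150 [0.4649 0.2555 0.0866] 7.582
-135 [0.4652 0.255  0.1006] 7.559
-120 [0.4652 0.2551 0.0999] 7.132
-105 [0.4652 0.2551 0.0988] 7.359
-90 [0.4654 0.2551 0.1013] 7.473
-75 [0.4654 0.2553 0.0992] 6.794
-60 [0.4654 0.2551 0.0965] 5.528
-45 [0.4654 0.2553 0.0976] 5.679
-30 [0.4652 0.2551 0.0841] 6.124
-15 [0.4654 0.2551 0.0913] 6.251
0 [0.4654 0.2553 0.0923] 5.71
15 [0.4654 0.2551 0.0965] 5.558
30 [0.4654 0.2553 0.0977] 6.741
45 [0.4654 0.2551 0.1019] 7.716
60 [0.4656 0.2554 0.0988] 7.757
75 [0.4654 0.2551 0.101 ] 7.734
90 [0.4653 0.2552 0.1109] 7.728
105 [0.465  0.2554 0.1049] 7.579
120 [0.4653 0.2553 0.0982] 7.244
135 [0.4653 0.2553 0.1   ] 6.875
150 [0.4649 0.2552 0.1009] 6.749
165 [0.4653 0.2553 0.0913] 6.413
```

```bash
python3 - <<'E'
from h import *
t=cv2.imread("pics/raw_top0.png"); s=cv2.imread("pics/raw_scene0.png")
mt=(.54839,.01979,-.1024);ms=(.5496,.02437,-.10427)
crop("pics/z_t.png",t,220,178,28,26,14);crop("pics/z_s.png",s,274,170,28,40,14)
a=cv2.resize(cv2.imread("pics/z_t.png"),None,fx=1,fy=1);b=cv2.imread("pics/z_s.png")
H=max(a.shape[0],b.shape[0]);a=cv2.copyMakeBorder(a,0,H-a.shape[0],0,0,0);b=cv2.copyMakeBorder(b,0,H-b.shape[0],0,0,0)
cv2.imwrite("pics/z.png",np.hstack([a,b]))
for q in(0,.1,.2,.3):
    f=lambda p,m,v:(proj(T([p],m[0],m[1],m[2]-q),v)[0]).round(1)
    print(q,"top notch",f((.016,0,.162),mt,"top"),"ctr",f((0,0,.162),mt,"top"),"tip",f((0,0,.196),mt,"top"),"| scene notch",f((.017,0,.162),ms,"scene"),"ctr",f((0,0,.162),ms,"scene"),"bot",f((.016,0,.08),ms,"scene"))
    print("   sq corners z.188 top",proj(T(sq(.009,.188)[:4],mt[0],mt[1],mt[2]-q),"top").round(1).tolist(),"scene",proj(T(sq(.009,.188)[:4],ms[0],ms[1],ms[2]-q),"scene").round(1).tolist())
E
```

```text
0 top notch [233.4 185.3] ctr [233.  190.5] tip [232.2 189.2] | scene notch [287.3 188.4] ctr [288.6 183.1] bot [285.7 202.3]
   sq corners z.188 top [[229.7, 186.3], [229.2, 192.2], [235.1, 192.7], [235.6, 186.8]] scene [[291.8, 181.6], [293.2, 175.9], [286.5, 174.6], [285.1, 180.2]]
0.1 top notch [233.9 185.4] ctr [233.  190.5] tip [232.2 189.2] | scene notch [286.7 188.2] ctr [288.6 183.1] bot [285.2 202.2]
   sq corners z.188 top [[230.0, 186.1], [228.9, 191.9], [234.8, 192.9], [235.9, 187.1]] scene [[291.4, 181.8], [293.4, 176.3], [286.9, 174.4], [284.9, 179.9]]
0.2 top notch [234.5 185.5] ctr [233.  190.5] tip [232.2 189.2] | scene notch [286.1 188. ] ctr [288.6 183.1] bot [284.7 202. ]
   sq corners z.188 top [[230.4, 185.8], [228.7, 191.5], [234.4, 193.1], [236.1, 187.5]] scene [[291.0, 182.0], [293.6, 176.7], [287.4, 174.2], [284.7, 179.5]]
0.3 top notch [234.9 185.7] ctr [233.  190.5] tip [232.2 189.2] | scene notch [285.5 187.8] ctr [288.6 183.1] bot [284.2 201.8]
   sq corners z.188 top [[230.8, 185.7], [228.5, 191.1], [234.0, 193.3], [236.3, 187.8]] scene [[290.5, 182.1], [293.8, 177.1], [287.8, 174.1], [284.5, 179.1]]
```

View pics/z.png

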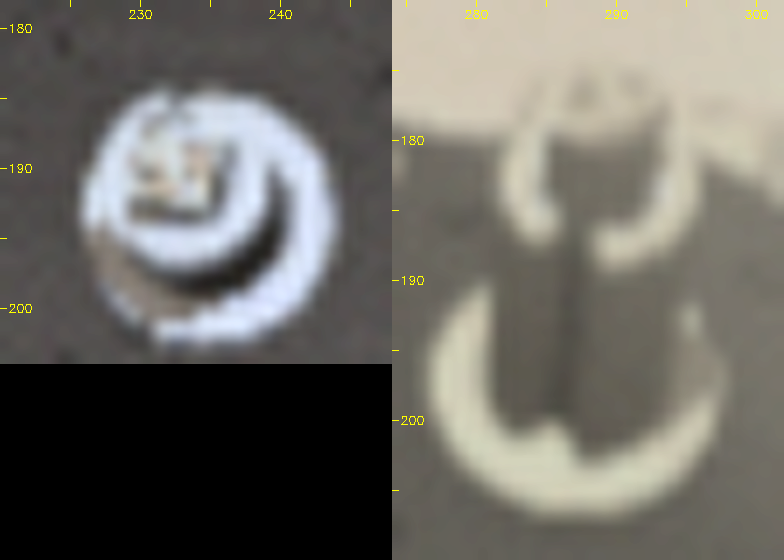

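```bash
cat >> h.py <<'E'
from scipy.spatial.transform import Rotation as Ro
def down(yaw): # tool x at yaw, z down
    c,s=np.cos(yaw),np.sin(yaw);return Ro.from_matrix(np.array([[c,s,0],[s,-c,0],[0,0,-1]]))
def rel(pts,st=None,ref=None):
    st=st or read_state();R0=Ro.from_quat(st["eef_rot"]);p0=st["ee_pos"]
    if ref: p0,R0=np.array(ref[0]),down(ref[1])
    x=R0.as_matrix()[:,0];print("t",round(st["time"],2),"tcp",p0.round(4),"yaw",round(np.arctan2(x[1],x[0]),4),"w",round(st["width"],4),"F",st["ft_force"].round(1),"j7",st["joint_positions"][6].round(2))
    for x,y,z,yaw in pts:
        d=R0.inv().apply(np.array([x,y,z])-p0);r=(R0.inv()*down(yaw)).as_rotvec();print((x,y,z,yaw),d.round(4).tolist(),r.round(4).tolist())
E
python3 - <<'E'
from h import *
rel([(.42,-.25,.29,.2),(.464,.1,.28,0),(.464,.258,.25,0)])
E
```

```text
t 0.1 tcp [ 0.2287 -0.5814  0.2915] yaw 0.3749 w 0.0873 F [-0.6 -0.2  0.1] j7 -0.09
(0.42, -0.25, 0.29, 0.2) [0.2993, -0.2383, 0.0018] [-0.0013, 0.0002, 0.1749]
(0.464, 0.1, 0.28, 0) [0.4684, -0.5479, 0.0122] [-0.0013, 0.0003, 0.3749]
(0.464, 0.258, 0.25, 0) [0.5263, -0.6949, 0.0424] [-0.0013, 0.0003, 0.3749]
```

>>> {"api": "arm_command", "payload": {
  "commands": [
    [100, [0.299, -0.238, 0.002], [0, 0, 0.175]],
    [100, [0.299, -0.238, 0.002], [0, 0, 0.175]],
    [100, [0.299, -0.238, 0.002], [0, 0, 0.175]],
    [100, [0.299, -0.238, 0.002], [0, 0, 0.175]],
    [100, [0.299, -0.238, 0.002], [0, 0, 0.175]],
    [100, [0.299, -0.238, 0.002], [0, 0, 0.175]],
    [100, [0.299, -0.238, 0.002], [0, 0, 0.175]],
    [100, [0.299, -0.238, 0.002], [0, 0, 0.175]],
    [100, [0.468, -0.548, 0.012], [0, 0, 0.375]],
    [100, [0.468, -0.548, 0.012], [0, 0, 0.375]]
  ]
}}

```text
time: 0.93
ee_pos: [0.4097, -0.212, 0.2881]
eef_rot: [1.0, -0.003, -0.0, -0.0]
ft_force: [0.7, -0.2, 0.3]
width: 0.0873
```

```bash
python3 - <<'E'
from h import *
rel([(.464,.1,.28,0),(.464,.258,.25,0),(.464,.258,.2,0)])
E
```

```text
t 0.93 tcp [ 0.4097 -0.212   0.2881] yaw -0.0054 w 0.0873 F [ 0.7 -0.2  0.3] j7 -1.19
(0.464, 0.1, 0.28, 0) [0.0526, -0.3123, 0.0081] [-0.0001, 0.0003, -0.0054]
(0.464, 0.258, 0.25, 0) [0.0518, -0.4703, 0.0381] [-0.0001, 0.0003, -0.0054]
(0.464, 0.258, 0.2, 0) [0.0518, -0.4703, 0.0881] [-0.0001, 0.0003, -0.0054]
```

>>> {"api": "arm_command", "payload": {
  "commands": [
    [100, [0.052, -0.312, 0.008], [0, 0, -0.005]],
    [100, [0.052, -0.312, 0.008], [0, 0, -0.005]],
    [100, [0.052, -0.312, 0.008], [0, 0, -0.005]],
    [100, [0.052, -0.312, 0.008], [0, 0, -0.005]],
    [100, [0.052, -0.312, 0.008], [0, 0, -0.005]],
    [100, [0.052, -0.312, 0.008], [0, 0, -0.005]],
    [100, [0.052, -0.47, 0.038], [0, 0, -0.005]],
    [100, [0.052, -0.47, 0.058], [0, 0, -0.005]],
    [100, [0.052, -0.47, 0.058], [0, 0, -0.005]],
    [100, [0.052, -0.47, 0.058], [0, 0, -0.005]]
  ]
}}

```text
time: 1.77
ee_pos: [0.4581, 0.1968, 0.2455]
eef_rot: [1.0, 0.002, 0.0, 0.0]
ft_force: [2.2, -0.6, -0.2]
width: 0.0869
```

```bash
python3 - <<'E'
from h import *
rel([(.464,.258,.23,0),(.464,.258,.2,0)])
for n in("scene","top"):
    c=camera(n);cv2.imwrite(f"pics/raw_{n}1.png",c["pixels"][:,:,::-1])
    print(proj([(.464,.258,.04)],n))
crop("pics/s1.png",cv2.imread("pics/raw_scene1.png"),320,110,100,100,6)
crop("pics/t1.png",cv2.imread("pics/raw_top1.png"),110,170,100,100,6)
E
```

```text
t 1.77 tcp [0.4581 0.1968 0.2455] yaw 0.0044 w 0.0869 F [ 2.2 -0.6 -0.2] j7 -2.16
(0.464, 0.258, 0.23, 0) [0.0061, -0.0612, 0.0155] [0.0001, -0.0007, 0.0044]
(0.464, 0.258, 0.2, 0) [0.0061, -0.0612, 0.0455] [0.0001, -0.0007, 0.0044]
[[365.83157495 188.32637475]]
[[165.00588929 221.24956842]]
```

View pics/s1.png

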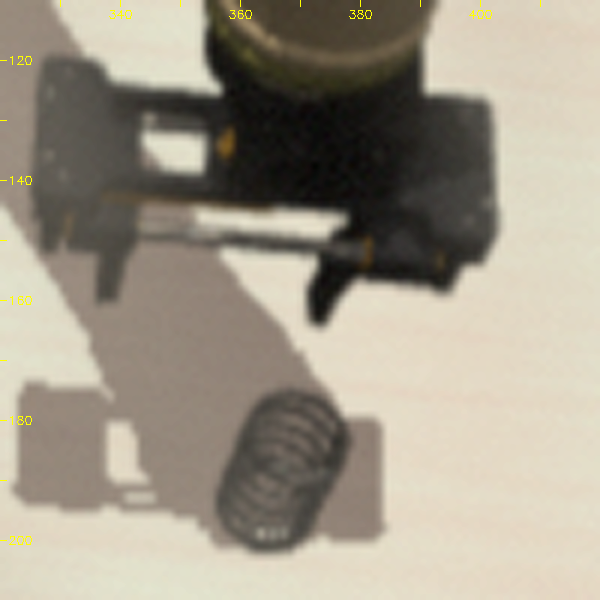

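View pics/t1.png

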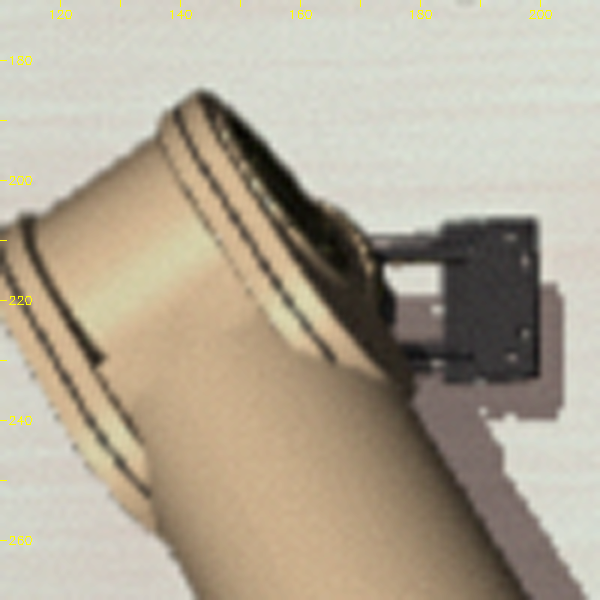

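```bash
python3 - <<'E'
from h import *
p=read_state()["ee_pos"]
for dy in(-.0585,-.0435,.0435,.0585): print(dy,proj([(p[0],p[1]+dy,p[2]-.07)],"scene").round(1),proj([(p[0],p[1]+dy,p[2])],"scene").round(1))
E
```

```text
-0.0585 [[334.8 157. ]] [[339.1 141.9]]
-0.0435 [[340.3 157.6]] [[344.9 142.5]]
0.0435 [[372.1 161.1]] [[378.5 146.1]]
0.0585 [[377.6 161.7]] [[384.4 146.8]]
```

```bash
python3 - <<'E'
from h import *
rel([(.464,.261,.2,0),(.464,.261,.121,0)])
E
```

```text
t 1.87 tcp [0.4563 0.2013 0.2444] yaw 0.0134 w 0.087 F [-0.  -0.7  0.1] j7 -2.16
(0.464, 0.261, 0.2, 0) [0.0086, -0.0595, 0.0445] [-0.0029, 0.0027, 0.0134]
(0.464, 0.261, 0.121, 0) [0.0088, -0.0592, 0.1235] [-0.0029, 0.0027, 0.0134]
```

>>> {"api": "arm_command", "payload": {
  "commands": [
    [100, [0.009, -0.0595, 0.03], [0, 0, 0.013]],
    [100, [0.009, -0.0595, 0.0445], [0, 0, 0.013]],
    [100, [0.009, -0.0595, 0.0445], [0, 0, 0.013]],
    [100, [0.009, -0.0595, 0.07], [0, 0, 0.013]],
    [100, [0.009, -0.0595, 0.09], [0, 0, 0.013]],
    [100, [0.009, -0.0595, 0.11], [0, 0, 0.013]],
    [100, [0.009, -0.0595, 0.1235], [0, 0, 0.013]],
    [100, [0.009, -0.0595, 0.1235], [0, 0, 0.013]],
    [100, [0.009, -0.0595, 0.1235], [0, 0, 0.013]],
    [100, [0.009, -0.0595, 0.1235], [0, 0, 0.013]]
  ],
  "squeeze": 40
}}

```text
time: 2.7
ee_pos: [0.4677, 0.2547, 0.1235]
eef_rot: [1.0, -0.004, 0.001, -0.0]
ft_force: [0.2, 0.4, -0.6]
width: 0.087
```

```bash
python3 - <<'E'
from h import *
rel([(.464,.261,.121,0)])
c=camera("scene");cv2.imwrite(f"pics/raw_scene2.png",c["pixels"][:,:,::-1])
crop("pics/s2.png",cv2.imread("pics/raw_scene2.png"),320,130,100,80,6)
E
```

```text
t 2.7 tcp [0.4677 0.2547 0.1235] yaw -0.0084 w 0.087 F [ 0.2  0.4 -0.6] j7 -2.42
(0.464, 0.261, 0.121, 0) [-0.0038, -0.0063, 0.0025] [-0.0004, -0.0012, -0.0084]
```

View pics/s2.png

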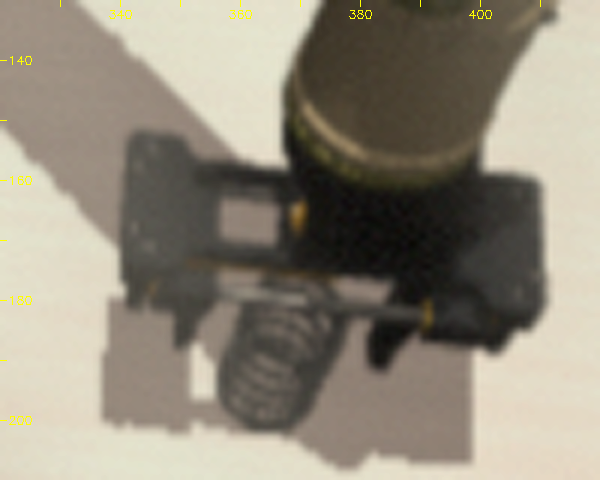

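>>> {"api": "arm_command", "payload": {
  "commands": [
    [100, [-0.004, -0.006, 0.0025], [0, 0, 0]],
    [100, [-0.004, -0.006, 0.0025], [0, 0, 0]],
    [100, [-0.004, -0.006, 0.0025], [0, 0, 0]],
    [55, [-0.004, -0.006, 0.0025], [0, 0, 0]],
    [50, [-0.004, -0.006, 0.0025], [0, 0, 0]],
    [50, [-0.004, -0.006, 0.0025], [0, 0, 0]],
    [50, [-0.004, -0.006, 0.0025], [0, 0, 0]],
    [50, [-0.004, -0.006, 0.0025], [0, 0, 0]],
    [50, [-0.004, -0.006, 0.0025], [0, 0, 0]],
    [50, [-0.004, -0.006, 0.0025], [0, 0, 0]]
  ],
  "squeeze": 40
}}

```text
time: 3.58
ee_pos: [0.4633, 0.2604, 0.1198]
eef_rot: [1.0, -0.004, -0.0, 0.0]
ft_force: [-0.1, -1.0, 0.1]
width: 0.0517
```

```bash
python3 - <<'E'
from h import *
rel([(.464,.261,.121,0),(.464,.261,.26,0),(.549,.0245,.28,0)])
E
```

```text
t 3.58 tcp [0.4633 0.2604 0.1198] yaw -0.0083 w 0.0517 F [-0.1 -1.   0.1] j7 -2.43
(0.464, 0.261, 0.121, 0) [0.0007, -0.0006, -0.0012] [0.0003, 0.0, -0.0083]
(0.464, 0.261, 0.26, 0) [0.0007, -0.0006, -0.1402] [0.0003, 0.0, -0.0083]
(0.549, 0.0245, 0.28, 0) [0.0877, 0.2352, -0.1601] [0.0003, 0.0, -0.0083]
```

>>> {"api": "arm_command", "payload": {
  "commands": [
    [50, [0, 0, -0.04], [0, 0, 0]],
    [50, [0, 0, -0.08], [0, 0, 0]],
    [50, [0.0, 0.0, -0.12], [0, 0, 0]],
    [50, [0.01, 0.03, -0.15], [0, 0, 0]],
    [50, [0.02, 0.06, -0.18], [0, 0, 0]],
    [50, [0.035, 0.095, -0.2], [0, 0, 0]],
    [50, [0.05, 0.13, -0.22], [0, 0, 0]],
    [50, [0.065, 0.165, -0.225], [0, 0, 0]],
    [50, [0.078, 0.2, -0.225], [0, 0, 0]],
    [50, [0.088, 0.235, -0.225], [0, 0, -0.008]]
  ]
}}

```text
time: 4.42
ee_pos: [0.5501, 0.0223, 0.3454]
eef_rot: [1.0, -0.001, 0.001, 0.0]
ft_force: [0.7, 0.4, -2.4]
width: 0.052
```

>>> {"api": "arm_command", "payload": {
  "commands": [
    [50, [0, 0, 0], [0, 0, 0]],
    [50, [0, 0, 0], [0, 0, 0]],
    [50, [0, 0, 0], [0, 0, 0]],
    [50, [0, 0, 0], [0, 0, 0]],
    [50, [0, 0, 0], [0, 0, 0]],
    [50, [0, 0, 0], [0, 0, 0]],
    [50, [0, 0, 0], [0, 0, 0]],
    [50, [0, 0, 0], [0, 0, 0]],
    [50, [0, 0, 0], [0, 0, 0]],
    [50, [0, 0, 0], [0, 0, 0]]
  ]
}}

```text
time: 5.25
ee_pos: [0.5493, 0.0249, 0.3449]
eef_rot: [1.0, -0.0, 0.0, 0.0]
ft_force: [0.9, -0.3, -1.0]
width: 0.0518
```

```bash
python3 - <<'E'
from h import *
rel([(.549,.0245,.345,0)])
for n,b in(("scene",(240,100,90,100)),("top",(190,140,100,90))):
    c=camera(n);cv2.imwrite(f"pics/raw_{n}3.png",c["pixels"][:,:,::-1])
    crop(f"pics/{n}3.png",cv2.imread(f"pics/raw_{n}3.png"),*b,6)
E
```

```text
t 5.25 tcp [0.5493 0.0249 0.3449] yaw -0.0 w 0.0518 F [ 0.9 -0.3 -1. ] j7 -1.8
(0.549, 0.0245, 0.345, 0) [-0.0003, 0.0004, -0.0001] [0.0001, -0.0001, -0.0]
```

View pics/scene3.png

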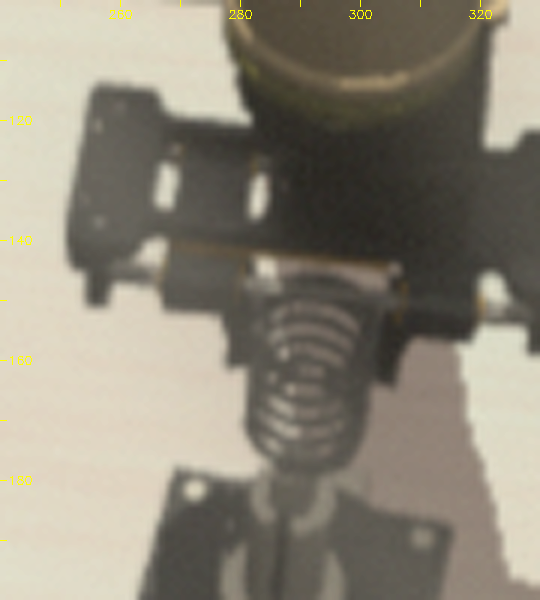

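View pics/top3.png

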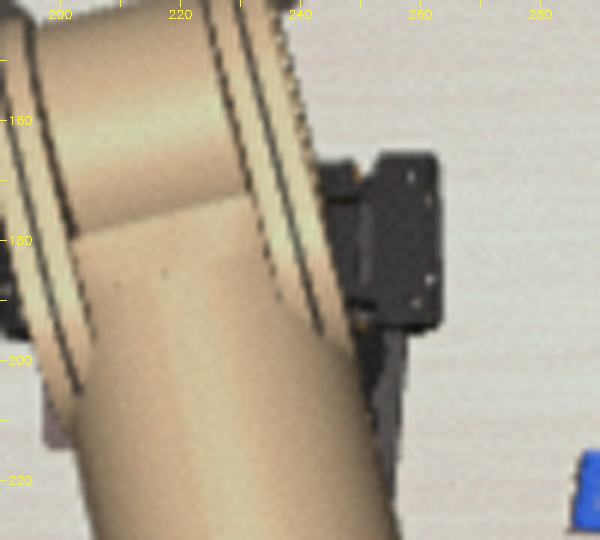

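```bash
python3 - <<'E'
from h import *
from ov import *
i=cv2.imread("pics/raw_scene3.png");x,y,zu=.5493,.0249,.2251
L=[(T(circ(.026,0),x,y,0,zu),G),(T(circ(.026,.08),x,y,0,zu),R),(T(circ(.021,0),x,y,0,zu),G)]
L+=mill(.5496,.02437,-.10427,.1)
overlay("pics/o3.png",i,"scene",L,262,135,60,75,8)
E
```

```text
(no output)
```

View pics/o3.png

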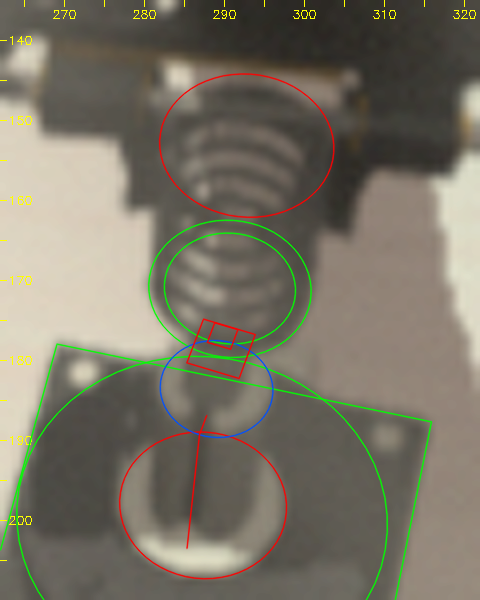

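```bash
python3 - <<'E'
from h import *
a=cv2.imread("pics/raw_scene0.png").mean(2);b=cv2.imread("pics/raw_scene3.png").mean(2)
print("seat col287 v200-212",a[200:213,287].round(),"model",proj(T(circ(.03,.08,361),.5496,.02437,0),"scene")[:,1].max())
print("shoulder col291 v180-195",a[180:195,291].round(), a[180:195,292].round())
print("model shoulder pts",[proj(T([[.019*np.cos(t),.019*np.sin(t),.162]],.5496,.02437,0),"scene")[0].round(2).tolist() for t in np.radians([-10,0,10,20,30])])
print("shoulder row183",list(zip(range(276,302),a[183,276:302].round())))
M=proj(T(circ(.019,.162,361),.5496,.02437,0),"scene");print("model lr",M[:,0].min(),M[:,0].max())
M=proj(T(circ(.03,.08,361),.5496,.02437,0),"scene");print("model seat lr",M[:,0].min(),M[:,0].max()); print("seat row197",list(zip(range(272,302),a[197,272:302].round())))
print("spring col 288..295",[b[172:185,c].round().tolist() for c in(287,291,295)])
M=proj(T(circ(.026,0,361),.5493,.0249,0,.2251),"scene");print("model spring bottom",M[:,1].max(),M[:,0].min(),M[:,0].max())
for r in(168,170,172): print("row",r,list(zip(range(277,306),b[r,277:306].round())))
E
```

```text
seat col287 v200-212 [ 57.  63.  81. 109. 123. 120.  91.  60.  58.  58.  58.  59.  59.] model 206.84202389614592
shoulder col291 v180-195 [ 78.  72.  71.  71.  74.  88. 110. 117.  97.  73.  65.  64.  63.  62.
  62.] [ 80.  78.  85.  92.  97. 111. 120. 108.  84.  67.  65.  65.  64.  63.
  62.]
model shoulder pts [[286.64, 188.9], [287.85, 189.14], [289.09, 189.19], [290.31, 189.05], [291.48, 188.73]]
shoulder row183 [(276, np.float64(65.0)), (277, np.float64(65.0)), (278, np.float64(65.0)), (279, np.float64(66.0)), (280, np.float64(69.0)), (281, np.float64(86.0)), (282, np.float64(120.0)), (283, np.float64(121.0)), (284, np.float64(104.0)), (285, np.float64(73.0)), (286, np.float64(66.0)), (287, np.float64(68.0)), (288, np.float64(67.0)), (289, np.float64(68.0)), (290, np.float64(68.0)), (291, np.float64(71.0)), (292, np.float64(92.0)), (293, np.float64(122.0)), (294, np.float64(122.0)), (295, np.float64(113.0)), (296, np.float64(80.0)), (297, np.float64(76.0)), (298, np.float64(77.0)), (299, np.float64(83.0)), (300, np.float64(90.0)), (301, np.float64(106.0))]
model lr 281.5261622603
[... 2690 characters left out ...]
78, np.float64(126.0)), (279, np.float64(125.0)), (280, np.float64(114.0)), (281, np.float64(75.0)), (282, np.float64(60.0)), (283, np.float64(66.0)), (284, np.float64(67.0)), (285, np.float64(66.0)), (286, np.float64(75.0)), (287, np.float64(88.0)), (288, np.float64(95.0)), (289, np.float64(89.0)), (290, np.float64(72.0)), (291, np.float64(68.0)), (292, np.float64(70.0)), (293, np.float64(70.0)), (294, np.float64(66.0)), (295, np.float64(60.0)), (296, np.float64(55.0)), (297, np.float64(52.0)), (298, np.float64(51.0)), (299, np.float64(52.0)), (300, np.float64(63.0)), (301, np.float64(79.0)), (302, np.float64(82.0)), (303, np.float64(82.0)), (304, np.float64(81.0)), (305, np.float64(83.0))]
```

>>> {"api": "arm_command", "payload": {
  "commands": [
    [50, [0, 0.0012, 0], [0, 0, 0]],
    [50, [0, 0.0012, 0.01], [0, 0, 0]],
    [50, [0, 0.0012, 0.02], [0, 0, 0]],
    [50, [0, 0.0012, 0.03], [0, 0, 0]],
    [50, [0, 0.0012, 0.04], [0, 0, 0]],
    [50, [0, 0.0012, 0.048], [0, 0, 0]],
    [50, [0, 0.0012, 0.054], [0, 0, 0]],
    [50, [0, 0.0012, 0.058], [0, 0, 0]],
    [50, [0, 0.0012, 0.058], [0, 0, 0]],
    [50, [0, 0.0012, 0.058], [0, 0, 0]]
  ]
}}

```text
time: 6.18
ee_pos: [0.5494, 0.0237, 0.2869]
eef_rot: [1.0, -0.0, 0.0, -0.0]
ft_force: [0.2, 0.3, -0.1]
width: 0.0516
```

```bash
python3 - <<'E'
from h import *
rel([(.549,.0237,.2818,0)]);print(read_state()["torque"].round(2))
i=camera("scene")["pixels"][:,:,::-1];cv2.imwrite("pics/raw_scene4.png",i)
crop("pics/s4.png",i,262,135,60,75,8)
E
```

```text
t 6.18 tcp [0.5494 0.0237 0.2869] yaw -0.0001 w 0.0516 F [ 0.2  0.3 -0.1] j7 -1.81
(0.549, 0.0237, 0.2818, 0) [-0.0004, 0.0, 0.0051] [-0.0001, -0.0001, -0.0001]
[-0.03 -0.   -0.01]
```

View pics/s4.png

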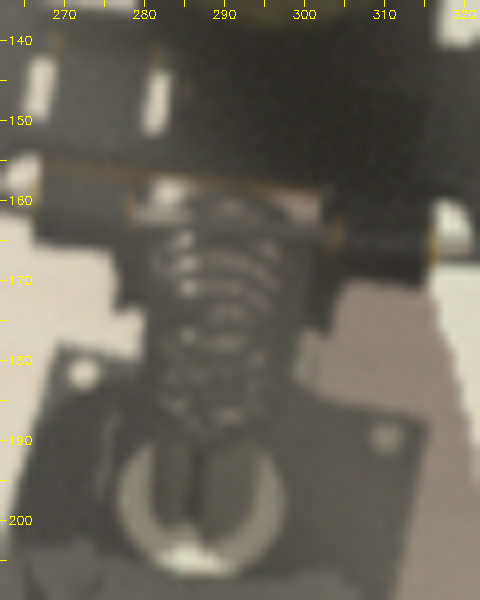

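>>> {"api": "arm_command", "payload": {
  "commands": [
    [50, [0, 0, 0.002], [0, 0, 0]],
    [50, [0, 0, 0.003], [0, 0, 0]],
    [50, [0, 0, 0.004], [0, 0, 0]],
    [50, [0, 0, 0.005], [0, 0, 0]],
    [50, [0, 0, 0.006], [0, 0, 0]],
    [50, [0, 0, 0.007], [0, 0, 0]],
    [50, [0, 0, 0.007], [0, 0, 0]],
    [50, [0, 0, 0.007], [0, 0, 0]],
    [50, [0, 0, 0.007], [0, 0, 0]],
    [50, [0, 0, 0.007], [0, 0, 0]]
  ]
}}

```text
time: 7.07
ee_pos: [0.55, 0.0236, 0.2812]
eef_rot: [1.0, -0.0, 0.001, 0.0]
ft_force: [-0.0, -0.9, 7.6]
width: 0.0515
```

```bash
python3 - <<'E'
from h import *
rel([(.549,.0237,.2818,0)]);print(read_state()["torque"].round(2))
E
```

```text
t 7.07 tcp [0.55   0.0236 0.2812] yaw -0.0004 w 0.0515 F [-0.  -0.9  7.6] j7 -1.82
(0.549, 0.0237, 0.2818, 0) [-0.001, -0.0001, -0.0006] [0.0004, -0.0025, -0.0004]
[-0.12  0.29  0.01]
```

>>> {"api": "arm_command", "payload": {
  "commands": [
    [50, [0, 0, 0.001], [0, 0, 0.06]],
    [50, [0, 0, 0.002], [0, 0, 0.12]],
    [50, [0, 0, 0.002], [0, 0, 0.18]],
    [50, [0, 0, 0.002], [0, 0, 0.24]],
    [50, [0, 0, 0.002], [0, 0, 0.3]],
    [50, [0, 0, 0.002], [0, 0, 0.36]],
    [50, [0, 0, 0.002], [0, 0, 0.42]],
    [50, [0, 0, 0.002], [0, 0, 0.48]],
    [50, [0, 0, 0.002], [0, 0, 0.54]],
    [50, [0, 0, 0.002], [0, 0, 0.6]]
  ]
}}

```text
time: 7.9
ee_pos: [0.5498, 0.0242, 0.2788]
eef_rot: [0.955, -0.297, 0.001, -0.0]
ft_force: [0.0, 0.9, 3.9]
width: 0.0517
```

```bash
python3 - <<'E'
from h import *
rel([(.549,.0237,.2818,0)]);print(read_state()["torque"].round(2))
E
```

```text
t 7.9 tcp [0.5498 0.0242 0.2788] yaw -0.6024 w 0.0517 F [0.  0.9 3.9] j7 -2.41
(0.549, 0.0237, 0.2818, 0) [-0.0003, 0.0009, -0.003] [-0.0009, -0.0018, -0.6024]
[0.36 0.13 0.18]
```

>>> {"api": "arm_command", "payload": {
  "commands": [
    [50, [0, 0, 0.0], [0, 0, -0.04]],
    [50, [0, 0, 0.001], [0, 0, -0.08]],
    [50, [0, 0, 0.002], [0, 0, -0.08]],
    [50, [0, 0, 0.003], [0, 0, -0.08]],
    [50, [0, 0, 0.004], [0, 0, -0.08]],
    [50, [0, 0, 0.005], [0, 0, -0.08]],
    [50, [0, 0, 0.005], [0, 0, -0.08]],
    [50, [0, 0, 0.005], [0, 0, -0.08]],
    [50, [0, 0, 0.005], [0, 0, -0.08]],
    [50, [0, 0, 0.005], [0, 0, -0.08]]
  ]
}}

```text
time: 8.73
ee_pos: [0.5492, 0.0237, 0.2727]
eef_rot: [0.966, -0.257, -0.0, -0.0]
ft_force: [1.2, 2.0, -3.6]
width: 0.0515
```

```bash
python3 - <<'E'
from h import *
rel([(.549,.0237,.2818,0)]);print(read_state()["torque"].round(2))
i=camera("scene")["pixels"][:,:,::-1];cv2.imwrite("pics/raw_scene5.png",i)
crop("pics/s5.png",i,262,135,60,75,8)
E
```

```text
t 8.73 tcp [0.5492 0.0237 0.2727] yaw -0.5202 w 0.0515 F [ 1.2  2.  -3.6] j7 -2.33
(0.549, 0.0237, 0.2818, 0) [-0.0002, 0.0001, -0.0091] [-0.0, 0.0002, -0.5202]
[ 0.54 -0.09  0.  ]
```

View pics/s5.png

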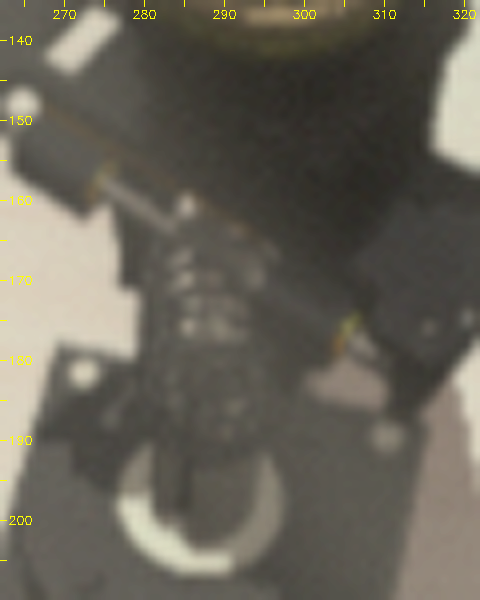

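>>> {"api": "arm_command", "payload": {
  "commands": [
    [50, [0, 0, 0.004], [0, 0, 0]],
    [50, [0, 0, 0.008], [0, 0, 0]],
    [50, [0, 0, 0.012], [0, 0, 0]],
    [50, [0, 0, 0.016], [0, 0, 0]],
    [50, [0, 0, 0.02], [0, 0, 0]],
    [50, [0, 0, 0.024], [0, 0, 0]],
    [50, [0, 0, 0.028], [0, 0, 0]],
    [50, [0, 0, 0.032], [0, 0, 0]],
    [50, [0, 0, 0.036], [0, 0, 0]],
    [50, [0, 0, 0.04], [0, 0, 0]]
  ]
}}

```text
time: 9.62
ee_pos: [0.549, 0.0243, 0.2328]
eef_rot: [0.966, -0.257, -0.0, -0.0]
ft_force: [-5.9, 3.7, 7.9]
width: 0.0516
```

```bash
python3 - <<'E'
from h import *
rel([(.549,.0237,.1998,-.52)]);print(read_state()["torque"].round(2))
E
```

```text
t 9.62 tcp [0.549  0.0243 0.2328] yaw -0.5195 w 0.0516 F [-5.9  3.7  7.9] j7 -2.34
(0.549, 0.0237, 0.1998, -0.52) [0.0004, 0.0005, 0.033] [0.0, 0.0008, 0.0005]
[1.12 1.51 0.1 ]
```

>>> {"api": "arm_command", "payload": {
  "commands": [
    [50, [-0.001, 0, 0.0], [0, 0, 0]],
    [50, [-0.001, 0, 0.004], [0, 0, 0]],
    [50, [-0.001, 0, 0.008], [0, 0, 0]],
    [50, [-0.001, 0, 0.012], [0, 0, 0]],
    [50, [-0.001, 0, 0.016], [0, 0, 0]],
    [50, [-0.001, 0, 0.02], [0, 0, 0]],
    [50, [-0.001, 0, 0.024], [0, 0, 0]],
    [50, [-0.001, 0, 0.028], [0, 0, 0]],
    [50, [-0.001, 0, 0.03], [0, 0, 0]],
    [50, [-0.001, 0, 0.03], [0, 0, 0]]
  ]
}}

```text
time: 10.45
ee_pos: [0.5483, 0.0243, 0.2022]
eef_rot: [0.966, -0.257, -0.0, -0.0]
ft_force: [-0.7, 4.0, -2.7]
width: 0.0514
```

```bash
python3 - <<'E'
from h import *
rel([(.549,.0237,.1998,-.52)]);print(read_state()["torque"].round(2))
i=camera("scene")["pixels"][:,:,::-1];cv2.imwrite("pics/raw_scene6.png",i)
crop("pics/s6.png",i,255,145,70,75,8)
E
```

```text
t 10.45 tcp [0.5483 0.0243 0.2022] yaw -0.5199 w 0.0514 F [-0.7  4.  -2.7] j7 -2.36
(0.549, 0.0237, 0.1998, -0.52) [0.0009, 0.0002, 0.0024] [-0.0001, 0.0005, 0.0001]
[ 1.08 -0.11  0.06]
```

View pics/s6.png

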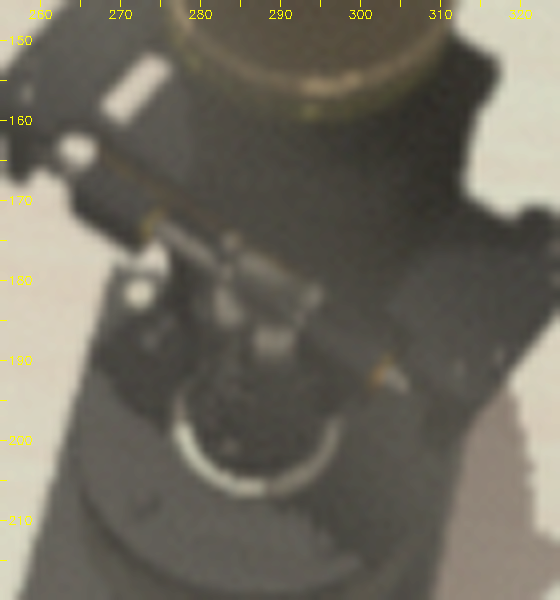

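>>> {"api": "arm_command", "payload": {
  "commands": [
    [50, [-0.0004, -0.0007, 0.001], [0, 0, 0]],
    [50, [-0.0004, -0.0007, 0.002], [0, 0, 0]],
    [50, [-0.0004, -0.0007, 0.0025], [0, 0, 0]],
    [50, [-0.0004, -0.0007, 0.003], [0, 0, 0]],
    [50, [-0.0004, -0.0007, 0.003], [0, 0, 0]],
    [50, [-0.0004, -0.0007, 0.003], [0, 0, 0]],
    [50, [-0.0004, -0.0007, 0.003], [0, 0, 0]],
    [50, [-0.0004, -0.0007, 0.003], [0, 0, 0]],
    [50, [-0.0004, -0.0007, 0.003], [0, 0, 0]],
    [50, [-0.0004, -0.0007, 0.003], [0, 0, 0]]
  ]
}}

```text
time: 11.33
ee_pos: [0.5484, 0.0247, 0.1998]
eef_rot: [0.966, -0.257, -0.0, 0.0]
ft_force: [-3.8, -0.3, 3.6]
width: 0.0521
```

```bash
python3 - <<'E'
from h import *
rel([(.549,.0237,.1998,-.52)]);print(read_state()["torque"].round(2))
E
```

```text
t 11.33 tcp [0.5484 0.0247 0.1998] yaw -0.5204 w 0.0521 F [-3.8 -0.3  3.6] j7 -2.36
(0.549, 0.0237, 0.1998, -0.52) [0.0011, 0.0005, 0.0] [0.0004, -0.0, -0.0004]
[ 0.21  0.94 -0.01]
```

>>> {"api": "arm_command", "payload": {
  "commands": [
    [80, [0, 0, 0], [0, 0, 0]],
    [80, [0, 0, 0], [0, 0, 0]],
    [80, [0, 0, 0], [0, 0, 0]],
    [80, [0, 0, 0], [0, 0, 0]],
    [80, [0, 0, -0.02], [0, 0, 0]],
    [80, [0, 0, -0.05], [0, 0, 0]],
    [80, [0, 0, -0.085], [0, 0, 0]],
    [80, [0, 0, -0.12], [0, 0, 0]],
    [80, [0, 0, -0.14], [0, 0, 0]],
    [80, [0, 0, -0.14], [0, 0, 0]]
  ]
}}

```text
time: 12.17
ee_pos: [0.55, 0.0253, 0.3449]
eef_rot: [0.966, -0.257, 0.004, -0.001]
ft_force: [0.9, -0.4, 0.5]
width: 0.0696
```

```bash
python3 - <<'E'
from h import *
rel([(.48,-.2,.33,0)])
i=camera("scene")["pixels"][:,:,::-1];cv2.imwrite("pics/raw_scene7.png",i)
crop("pics/s7.png",i,255,145,70,75,8)
E
```

```text
t 12.17 tcp [0.55   0.0253 0.3449] yaw -0.5203 w 0.0696 F [ 0.9 -0.4  0.5] j7 -2.31
(0.48, -0.2, 0.33, 0) [0.0512, 0.2304, 0.0144] [-0.0018, -0.0077, -0.5203]
```

View pics/s7.png

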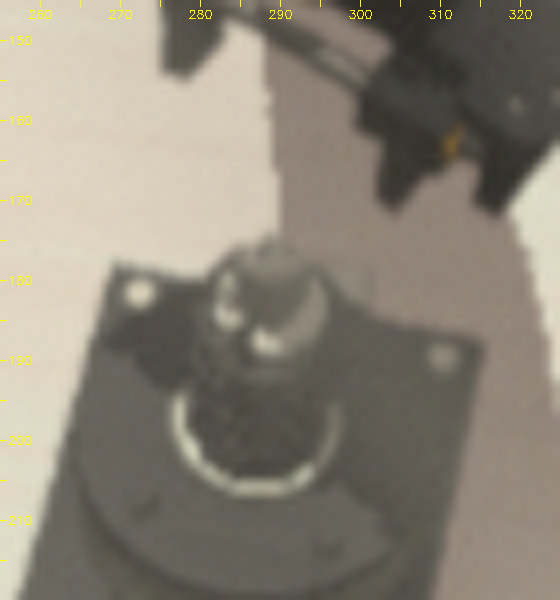

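>>> {"api": "arm_command", "payload": {
  "commands": [
    [100, [0.01, 0.04, 0], [0, 0, -0.12]],
    [100, [0.02, 0.08, 0], [0, 0, -0.24]],
    [100, [0.03, 0.12, 0], [0, 0, -0.36]],
    [100, [0.04, 0.16, 0], [0, 0, -0.48]],
    [100, [0.046, 0.2, 0], [0, 0, -0.6]],
    [100, [0.051, 0.23, 0], [0, 0, -0.72]],
    [100, [0.051, 0.23, 0], [0, 0, -0.84]],
    [100, [0.051, 0.23, 0], [0, 0, -0.96]],
    [100, [0.051, 0.23, 0], [0, 0, -1.08]],
    [100, [0.051, 0.23, 0], [0, 0, -1.2]]
  ]
}}

```text
time: 13.05
ee_pos: [0.4778, -0.2005, 0.3384]
eef_rot: [0.95, 0.312, -0.001, -0.001]
ft_force: [0.5, 1.2, -0.6]
width: 0.0873
```

```bash
python3 - <<'E'
from h import *
rel([(.483,-.3227,.25,2.865)],ref=None)
E
```

```text
t 13.05 tcp [ 0.4778 -0.2005  0.3384] yaw 0.6354 w 0.0873 F [ 0.5  1.2 -0.6] j7 -0.67
(0.483, -0.3227, 0.25, 2.865) [-0.0683, 0.1015, 0.0883] [-0.0017, -0.0012, -2.2296]
```

>>> {"api": "arm_command", "payload": {
  "commands": [
    [100, [-0.02, 0.03, 0.02], [0, 0, -0.12]],
    [100, [-0.04, 0.06, 0.03], [0, 0, -0.24]],
    [100, [-0.055, 0.085, 0.05], [0, 0, -0.36]],
    [100, [-0.07, 0.1, 0.06], [0, 0, -0.48]],
    [100, [-0.07, 0.1, 0.08], [0, 0, -0.6]],
    [100, [-0.07, 0.1, 0.09], [0, 0, -0.72]],
    [100, [-0.07, 0.1, 0.09], [0, 0, -0.84]],
    [100, [-0.07, 0.1, 0.09], [0, 0, -0.96]],
    [100, [-0.07, 0.1, 0.09], [0, 0, -1.08]],
    [100, [-0.07, 0.1, 0.09], [0, 0, -1.2]]
  ]
}}

```text
time: 13.88
ee_pos: [0.4803, -0.3219, 0.2483]
eef_rot: [0.607, 0.794, -0.0, -0.001]
ft_force: [-0.2, 1.2, 0.4]
width: 0.0871
```

>>> {"api": "arm_command", "payload": {
  "commands": [
    [100, [0, 0, 0], [0, 0, -0.12]],
    [100, [0, 0, 0], [0, 0, -0.24]],
    [100, [0, 0, 0], [0, 0, -0.36]],
    [100, [0, 0, 0], [0, 0, -0.48]],
    [100, [0, 0, 0], [0, 0, -0.6]],
    [100, [0, 0, 0], [0, 0, -0.72]],
    [100, [0, 0, 0], [0, 0, -0.84]],
    [100, [0, 0, 0], [0, 0, -0.96]],
    [100, [0, 0, 0], [0, 0, -0.985]],
    [100, [0, 0, 0], [0, 0, -0.985]]
  ]
}}

```text
time: 14.72
ee_pos: [0.4804, -0.322, 0.2488]
eef_rot: [0.163, 0.987, 0.0, -0.001]
ft_force: [-0.1, -0.2, 0.6]
width: 0.0872
```

```bash
python3 - <<'E'
from h import *
from ov import *
rel([(.4831,-.3227,.25,2.865),(.4831,-.3227,.076,2.865)])
i=camera("scene")["pixels"][:,:,::-1].copy();cv2.imwrite("pics/raw_scene8.png",i)
overlay("pics/s8.png",i,"scene",crank(.435,-.309,-.277),130,130,80,75,8)
overlay("pics/s8m.png",i,"scene",mill(.5496,.02437,-.10427,.3),255,165,60,60,8)
E
```

```text
t 14.72 tcp [ 0.4804 -0.322   0.2488] yaw 2.8139 w 0.0872 F [-0.1 -0.2  0.6] j7 1.58
(0.4831, -0.3227, 0.25, 2.865) [-0.0028, 0.0002, -0.0012] [0.0007, -0.0012, -0.0511]
(0.4831, -0.3227, 0.076, 2.865) [-0.003, 0.0001, 0.1728] [0.0007, -0.0012, -0.0511]
```

View pics/s8.png

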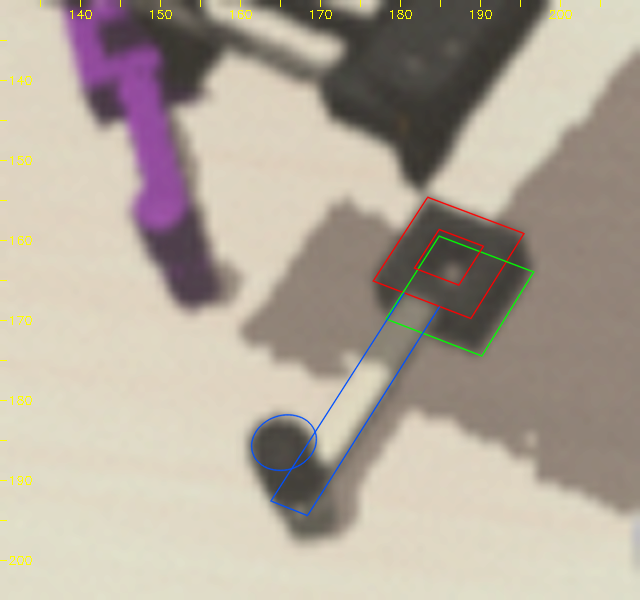

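View pics/s8m.png

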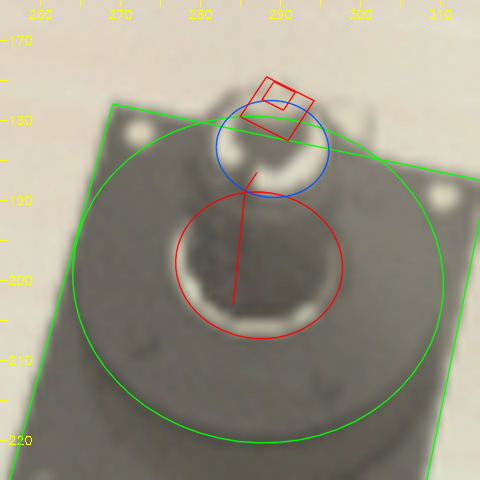

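>>> {"api": "arm_command", "payload": {
  "commands": [
    [100, [-0.003, 0, 0.03], [0, 0, 0]],
    [100, [-0.003, 0, 0.065], [0, 0, 0]],
    [100, [-0.003, 0, 0.1], [0, 0, 0]],
    [100, [-0.003, 0, 0.13], [0, 0, 0]],
    [100, [-0.003, 0, 0.155], [0, 0, 0]],
    [100, [-0.003, 0, 0.17], [0, 0, 0]],
    [100, [-0.003, 0, 0.174], [0, 0, 0]],
    [100, [-0.003, 0, 0.174], [0, 0, 0]],
    [100, [-0.003, 0, 0.174], [0, 0, 0]],
    [100, [-0.003, 0, 0.174], [0, 0, 0]]
  ]
}}

```text
time: 15.6
ee_pos: [0.4844, -0.3234, 0.0773]
eef_rot: [0.163, 0.987, -0.001, 0.001]
ft_force: [0.1, 0.2, 0.9]
width: 0.0872
```

```bash
python3 - <<'E'
from h import *
from ov import *
print(ray((153,157),"scene",.06))
rel([(.4831,-.3227,.0745,2.865)])
i=camera("scene")["pixels"][:,:,::-1].copy();cv2.imwrite("pics/raw_scene9.png",i)
crop("pics/s9.png",i,130,130,80,75,8)
E
```

```text
[ 0.45175982 -0.4036734   0.06      ]
t 15.6 tcp [ 0.4844 -0.3234  0.0773] yaw 2.8145 w 0.0872 F [0.1 0.2 0.9] j7 1.47
(0.4831, -0.3227, 0.0745, 2.865) [0.0014, 0.0002, 0.0028] [-0.0008, 0.0021, -0.0505]
```

View pics/s9.png

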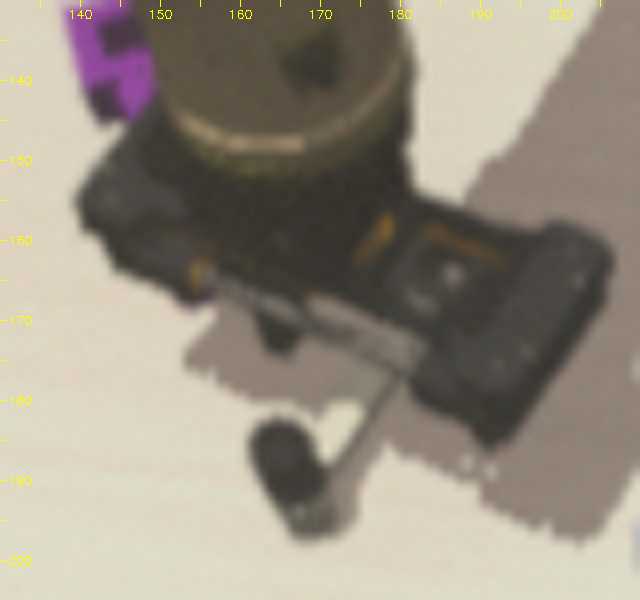

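>>> {"api": "arm_command", "payload": {
  "commands": [
    [100, [0.001, 0, 0.0025], [0, 0, -0.05]],
    [100, [0.001, 0, 0.0025], [0, 0, -0.05]],
    [40, [0.001, 0, 0.0025], [0, 0, -0.05]],
    [20, [0.001, 0, 0.0025], [0, 0, -0.05]],
    [10, [0.001, 0, 0.0025], [0, 0, -0.05]],
    [5, [0.001, 0, 0.0025], [0, 0, -0.05]],
    [5, [0.001, 0, 0.0025], [0, 0, -0.05]],
    [5, [0.001, 0, 0.0025], [0, 0, -0.05]],
    [5, [0.001, 0, 0.0025], [0, 0, -0.05]],
    [5, [0.001, 0, 0.0025], [0, 0, -0.05]]
  ],
  "squeeze": 50
}}

```text
time: 16.48
ee_pos: [0.4827, -0.3227, 0.0734]
eef_rot: [0.138, 0.99, -0.0, 0.0]
ft_force: [-1.0, 0.9, 0.0]
width: 0.0416
```

```bash
python3 - <<'E'
from h import *
yw=-.40
h=np.array([.549,.0245]);g=h+.05*np.array([np.cos(yw),np.sin(yw)]);print(g)
rel([(.4831,-.3227,.0745,2.865),(.4831,-.3227,.3,2.74),(g[0],g[1],.3,np.pi+yw)])
E
```

```text
[0.59505305 0.00502908]
t 16.48 tcp [ 0.4827 -0.3227  0.0734] yaw 2.8653 w 0.0416 F [-1.   0.9  0. ] j7 1.52
(0.4831, -0.3227, 0.0745, 2.865) [-0.0004, 0.0001, -0.0011] [-0.0, 0.0, 0.0003]
(0.4831, -0.3227, 0.3, 2.74) [-0.0004, 0.0001, -0.2266] [-0.0, 0.0, 0.1253]
(np.float64(0.5950530497001443), np.float64(0.005029082884567472), 0.3, 2.741592653589793) [-0.0187, 0.3459, -0.2267] [-0.0, 0.0, 0.1237]
```

Still closing (41.6 mm). I let the fingers finish.

>>> {"api": "arm_command", "payload": {
  "commands": [
    [5, [0, 0, 0], [0, 0, 0]],
    [5, [0, 0, 0], [0, 0, 0]],
    [5, [0, 0, 0], [0, 0, 0]],
    [5, [0, 0, 0], [0, 0, 0]],
    [5, [0, 0, 0], [0, 0, 0]],
    [5, [0, 0, 0], [0, 0, 0]],
    [5, [0, 0, 0], [0, 0, 0]],
    [5, [0, 0, 0], [0, 0, 0]],
    [5, [0, 0, 0], [0, 0, 0]],
    [5, [0, 0, 0], [0, 0, 0]]
  ]
}}

```text
time: 17.32
ee_pos: [0.4826, -0.3228, 0.0733]
eef_rot: [0.138, 0.99, -0.0, 0.0]
ft_force: [-0.0, -1.4, 0.1]
width: 0.0151
```

```bash
python3 - <<'E'
from h import *
rel([(.4831,-.3227,.30,2.74),(.595,.005,.3,2.741)])
E
```

```text
t 17.32 tcp [ 0.4826 -0.3228  0.0733] yaw 2.8652 w 0.0151 F [-0.  -1.4  0.1] j7 1.52
(0.4831, -0.3227, 0.3, 2.74) [-0.0004, 0.0002, -0.2267] [-0.0002, 0.0001, 0.1252]
(0.595, 0.005, 0.3, 2.741) [-0.0187, 0.346, -0.2267] [-0.0002, 0.0001, 0.1242]
```

>>> {"api": "arm_command", "payload": {
  "commands": [
    [5, [0, 0, -0.04], [0, 0, 0]],
    [5, [0, 0, -0.08], [0, 0, 0]],
    [5, [0, 0, -0.12], [0, 0, 0]],
    [5, [0, 0, -0.16], [0, 0, 0]],
    [5, [0, 0, -0.2], [0, 0, 0]],
    [5, [0, 0.02, -0.23], [0, 0, 0.03]],
    [5, [-0.003, 0.06, -0.235], [0, 0, 0.06]],
    [5, [-0.006, 0.1, -0.235], [0, 0, 0.09]],
    [5, [-0.008, 0.14, -0.235], [0, 0, 0.124]],
    [5, [-0.01, 0.18, -0.235], [0, 0, 0.124]]
  ]
}}

```text
time: 18.15
ee_pos: [0.5413, -0.1502, 0.3082]
eef_rot: [0.2, 0.98, -0.0, -0.0]
ft_force: [1.4, -1.1, -3.6]
width: 0.015
```

```bash
python3 - <<'E'
from h import *
rel([(.595,.005,.308,2.741)])
i=camera("scene")["pixels"][:,:,::-1].copy();cv2.imwrite("pics/raw_scene10.png",i)
crop("pics/s10.png",i,190,100,130,100,6)
E
```

```text
t 18.15 tcp [ 0.5413 -0.1502  0.3082] yaw 2.739 w 0.015 F [ 1.4 -1.1 -3.6] j7 1.2
(0.595, 0.005, 0.308, 2.741) [0.0114, 0.1638, 0.0002] [-0.0003, -0.0003, -0.002]
```

View pics/s10.png

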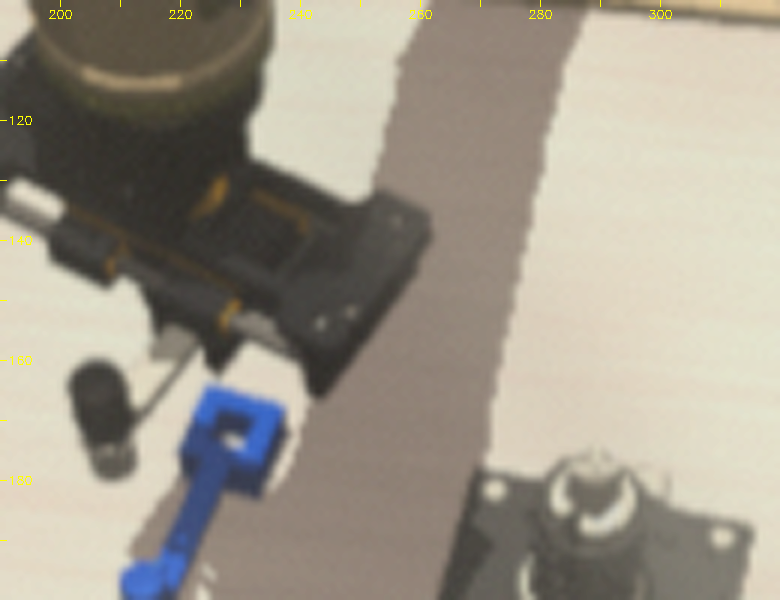

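>>> {"api": "arm_command", "payload": {
  "commands": [
    [5, [0.003, 0.04, 0], [0, 0, 0]],
    [5, [0.006, 0.08, 0], [0, 0, 0]],
    [5, [0.009, 0.12, 0], [0, 0, 0]],
    [5, [0.0115, 0.15, 0], [0, 0, 0]],
    [5, [0.0115, 0.164, 0], [0, 0, 0]],
    [5, [0.0115, 0.164, 0], [0, 0, 0]],
    [5, [0.0115, 0.164, 0], [0, 0, 0]],
    [5, [0.0115, 0.164, 0], [0, 0, 0]],
    [5, [0.0115, 0.164, 0], [0, 0, 0]],
    [5, [0.0115, 0.164, 0], [0, 0, 0]]
  ]
}}

```text
time: 19.03
ee_pos: [0.5945, 0.0018, 0.3083]
eef_rot: [0.2, 0.98, -0.0, -0.0]
ft_force: [-0.1, -0.3, -2.9]
width: 0.0152
```

```bash
python3 - <<'E'
from h import *
from ov import *
st=read_state();rel([(.595,.005,.308,2.741)])
x=Ro.from_quat(st["eef_rot"]).as_matrix()[:,0];p=st["ee_pos"];hub=p+.05*x;yw=np.arctan2(x[1],x[0])-np.pi
print("hub est",hub,"yaw",yw)
L=[(P+[0,0,p[2]-.0733],c) for P,c in crank(hub[0],hub[1],yw)]
for n,b in(("scene",(225,120,100,90)),("top",(190,130,100,90))):
    i=camera(n)["pixels"][:,:,::-1].copy();cv2.imwrite(f"pics/raw_{n}11.png",i)
    overlay(f"pics/{n}11.png",i,n,L,*b,6)
E
```

```text
t 19.03 tcp [0.5945 0.0018 0.3083] yaw 2.7393 w 0.0152 F [-0.1 -0.3 -2.9] j7 0.88
(0.595, 0.005, 0.308, 2.741) [0.0008, 0.0031, 0.0003] [-0.0007, 0.0001, -0.0017]
hub est [0.54852708 0.02135301 0.30825774] yaw -0.40231571574378133
```

View pics/scene11.png

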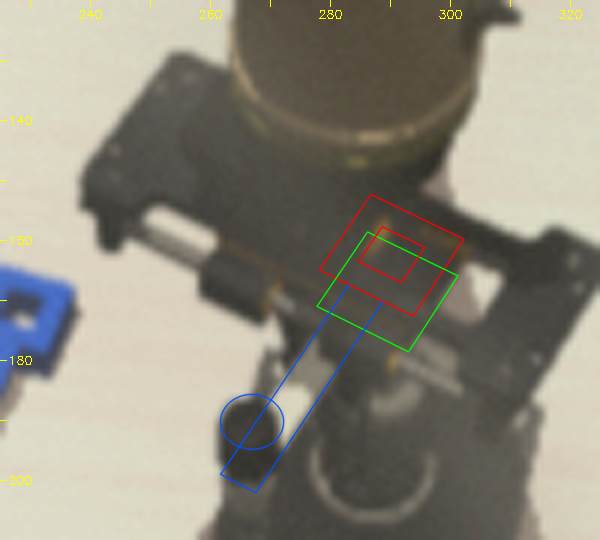

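View pics/top11.png

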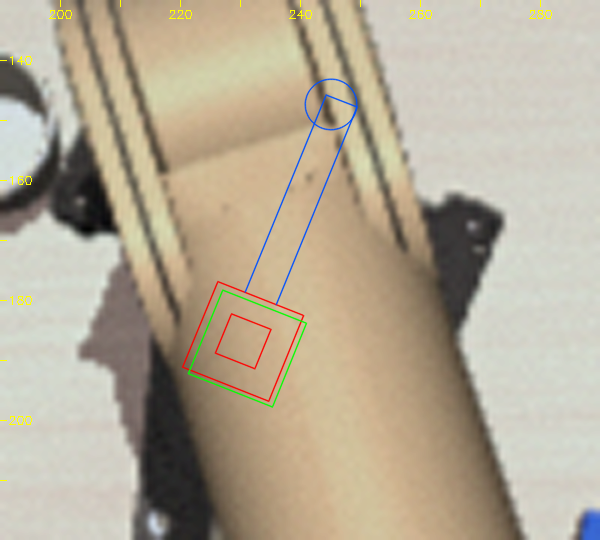

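>>> {"api": "arm_command", "payload": {
  "commands": [
    [5, [0.001, 0.003, 0], [0, 0, 0]],
    [5, [0.001, 0.003, 0], [0, 0, 0]],
    [5, [0.001, 0.003, 0.01], [0, 0, 0]],
    [5, [0.001, 0.003, 0.02], [0, 0, 0]],
    [5, [0.001, 0.003, 0.03], [0, 0, 0]],
    [5, [0.001, 0.003, 0.036], [0, 0, 0]],
    [5, [0.001, 0.003, 0.042], [0, 0, 0]],
    [5, [0.001, 0.003, 0.046], [0, 0, 0]],
    [5, [0.001, 0.003, 0.046], [0, 0, 0]],
    [5, [0.001, 0.003, 0.046], [0, 0, 0]]
  ]
}}

```text
time: 19.97
ee_pos: [0.5947, 0.0059, 0.2622]
eef_rot: [0.199, 0.98, -0.0, -0.0]
ft_force: [-1.2, -2.6, -2.9]
width: 0.0153
```

```bash
python3 - <<'E'
from h import *
rel([(.595,.005,.2353,2.741)]);print(read_state()["torque"].round(2))
i=camera("scene")["pixels"][:,:,::-1].copy();cv2.imwrite("pics/raw_scene12.png",i)
crop("pics/s12.png",i,225,120,100,90,6)
E
```

```text
t 19.97 tcp [0.5947 0.0059 0.2622] yaw 2.741 w 0.0153 F [-1.2 -2.6 -2.9] j7 0.86
(0.595, 0.005, 0.2353, 2.741) [-0.0006, -0.0007, 0.0269] [-0.0011, -0.0005, -0.0]
[-0.5   0.31  0.13]
```

View pics/s12.png

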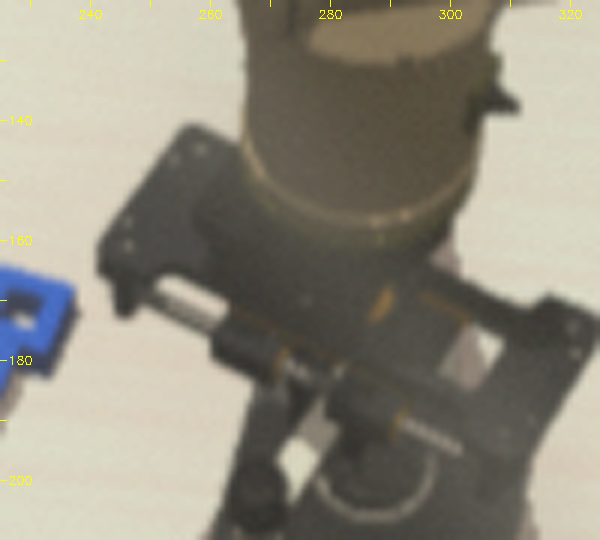

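>>> {"api": "arm_command", "payload": {
  "commands": [
    [5, [0, 0, 0.002], [0, 0, 0]],
    [5, [0, 0, 0.004], [0, 0, 0]],
    [5, [0, 0, 0.006], [0, 0, 0]],
    [5, [0, 0, 0.008], [0, 0, 0]],
    [5, [0, 0, 0.01], [0, 0, 0]],
    [5, [0, 0, 0.012], [0, 0, 0]],
    [5, [0, 0, 0.014], [0, 0, 0]],
    [5, [0, 0, 0.014], [0, 0, 0]],
    [5, [0, 0, 0.014], [0, 0, 0]],
    [5, [0, 0, 0.014], [0, 0, 0]]
  ]
}}

```text
time: 20.85
ee_pos: [0.5964, 0.0048, 0.2488]
eef_rot: [0.2, 0.98, -0.0, 0.002]
ft_force: [5.8, -6.0, -3.9]
width: 0.0152
```

```bash
python3 - <<'E'
from h import *
rel([(.595,.005,.2353,2.741)]);print(read_state()["torque"].round(2))
E
```

```text
t 20.85 tcp [0.5964 0.0048 0.2488] yaw 2.7394 w 0.0152 F [ 5.8 -6.  -3.9] j7 0.85
(0.595, 0.005, 0.2353, 2.741) [0.0014, -0.0004, 0.0134] [0.0001, 0.0041, -0.0016]
[-1.32 -1.44  0.1 ]
```

>>> {"api": "arm_command", "payload": {
  "commands": [
    [5, [-0.0015, -0.0006, 0.0], [0, 0, 0]],
    [5, [-0.0015, -0.0006, 0.002], [0, 0, 0]],
    [5, [-0.0015, -0.0006, 0.004], [0, 0, 0]],
    [5, [-0.0015, -0.0006, 0.006], [0, 0, 0]],
    [5, [-0.0015, -0.0006, 0.008], [0, 0, 0]],
    [5, [-0.0015, -0.0006, 0.01], [0, 0, 0]],
    [5, [-0.0015, -0.0006, 0.012], [0, 0, 0]],
    [5, [-0.0015, -0.0006, 0.0135], [0, 0, 0]],
    [5, [-0.0015, -0.0006, 0.014], [0, 0, 0]],
    [5, [-0.0015, -0.0006, 0.014], [0, 0, 0]]
  ]
}}

```text
time: 21.68
ee_pos: [0.5977, 0.0041, 0.2362]
eef_rot: [0.2, 0.98, -0.0, 0.002]
ft_force: [2.3, -8.1, 9.6]
width: 0.0153
```

```bash
python3 - <<'E'
from h import *
rel([(.595,.005,.2353,2.741)]);print(read_state()["torque"].round(2))
E
```

```text
t 21.68 tcp [0.5977 0.0041 0.2362] yaw 2.7397 w 0.0153 F [ 2.3 -8.1  9.6] j7 0.84
(0.595, 0.005, 0.2353, 2.741) [0.0028, -0.0002, 0.0009] [0.0002, 0.0049, -0.0013]
[-1.47 -0.31  0.07]
```

>>> {"api": "arm_command", "payload": {
  "commands": [
    [5, [-0.0005, -0.0012, 0.001], [0, 0, 0]],
    [5, [-0.0005, -0.0012, 0.001], [0, 0, 0]],
    [5, [-0.0005, -0.0012, 0.001], [0, 0, 0]],
    [30, [-0.0005, -0.0012, 0.001], [0, 0, 0]],
    [30, [-0.0005, -0.0012, 0.001], [0, 0, 0]],
    [30, [-0.0005, -0.0012, 0.001], [0, 0, 0]],
    [30, [-0.0005, -0.0012, 0.001], [0, 0, 0]],
    [30, [-0.0005, -0.0012, 0.001], [0, 0, 0]],
    [30, [-0.0005, -0.0012, 0.001], [0, 0, 0]],
    [30, [-0.0005, -0.0012, 0.001], [0, 0, 0]]
  ]
}}

```text
time: 22.52
ee_pos: [0.5959, 0.0043, 0.2332]
eef_rot: [0.199, 0.98, 0.0, -0.0]
ft_force: [-0.6, -0.5, -0.3]
width: 0.026
```

```bash
python3 - <<'E'
from h import *
from ov import *
rel([(.595,.005,.2353,2.741)]);print(read_state()["torque"].round(2))
i=camera("scene")["pixels"][:,:,::-1].copy();cv2.imwrite("pics/raw_scene13.png",i)
L=[(P+[0,0,.162],c) for P,c in crank(.5496,.0244,-.402)]
overlay("pics/s13.png",i,"scene",L,225,130,100,90,6)
E
```

```text
t 22.52 tcp [0.5959 0.0043 0.2332] yaw 2.7417 w 0.026 F [-0.6 -0.5 -0.3] j7 0.85
(0.595, 0.005, 0.2353, 2.741) [0.0011, 0.0003, -0.0021] [-0.0, -0.0005, 0.0007]
[-0.15  0.01 -0.03]
```

View pics/s13.png

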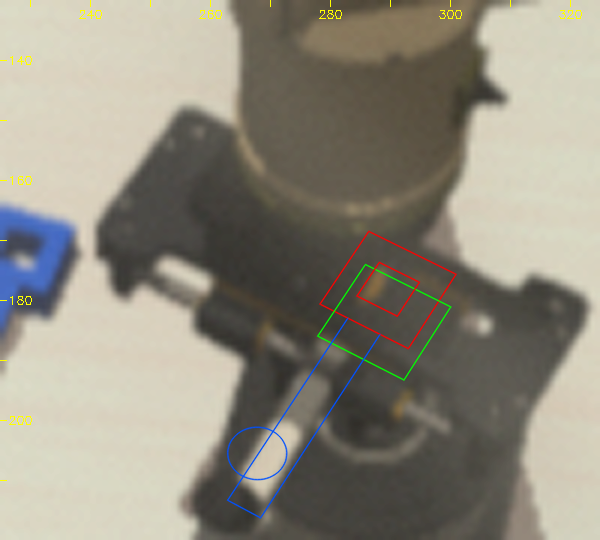

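```bash
python3 - <<'E'
from h import *
from ov import *
i=cv2.imread("pics/raw_scene13.png")
def tl(t,yw=-.402,x=.5496,y=.0244,z=.162):
    L=[]
    for P,c in crank(0,0,0):
        P=P@Ro.from_euler("y",t).as_matrix().T
        L.append((T(P,x,y,yw,z),c))
    return L
overlay("pics/s13a.png",i,"scene",[],245,175,60,50,8)
overlay("pics/s13b.png",i,"scene",tl(.1),245,175,60,50,8)
a=np.vstack([cv2.imread("pics/s13a.png")[:,:],cv2.imread("pics/s13b.png")]);a=cv2.resize(a,None,fx=.75,fy=.75);cv2.imwrite("pics/s13c.png",np.clip(a*1.3,0,255))
E
```

```text
[ WARN:0@0.847] global loadsave.cpp:1063 imwrite_ Unsupported depth image for selected encoder is fallbacked to CV_8U.
```

View pics/s13c.png

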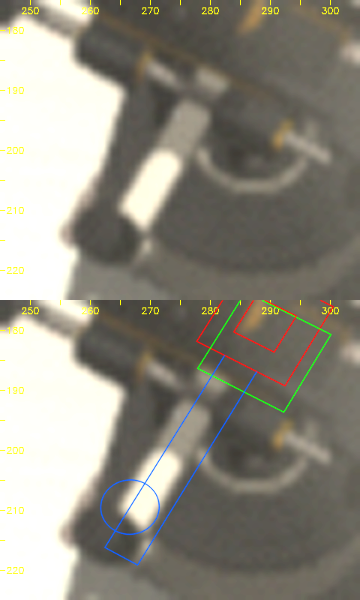

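```bash
python3 - <<'E'
from h import *
from ov import *
i=cv2.imread("pics/raw_scene13.png")
R_=lambda t,yw,roll=0:Ro.from_euler("ZYX",[yw,t,roll])
for t in(0,.05,.1,.15,.2,.3,.4):
  for yw in(-.4,-.45):
    P=R_(t,yw).apply([[.115,0,.062],[.06,0,.028],[.1,0,.028],[.115,0,.028]])+[.5496,.0244,.162]
    print(t,yw,proj(P,"scene").round(1).tolist())
st=read_state();p=st["ee_pos"]
print("grip pt",proj([p-[0,0,.07],p-[0,0,.051]],"scene"))
i2=cv2.resize(i[165:225,235:315],None,fx=10,fy=10,interpolation=cv2.INTER_CUBIC)
i2=np.clip((i2.astype(float)/110)**.7*255,0,255).astype(np.uint8);cv2.imwrite("pics/s13d.png",i2)
E
```

```text
0 -0.4 [[267.5, 205.1], [278.0, 194.8], [270.3, 206.7], [267.3, 211.3]]
0 -0.45 [[265.5, 204.0], [277.0, 194.3], [268.6, 205.8], [265.3, 210.2]]
0.05 -0.4 [[266.8, 207.1], [277.7, 195.8], [270.0, 208.0], [267.0, 212.7]]
0.05 -0.45 [[264.8, 206.0], [276.7, 195.2], [268.3, 207.1], [265.0, 211.6]]
0.1 -0.4 [[266.2, 209.0], [277.5, 196.7], [269.7, 209.2], [266.8, 214.0]]
0.1 -0.45 [[264.2, 207.9], [276.4, 196.1], [268.0, 208.3], [264.8, 212.9]]
0.15 -0.4 [[265.7, 210.9], [277.2, 197.6], [269.5, 210.4], [266.6, 215.3]]
0.15 -0.45 [[263.6, 209.7], [276.2, 197.0], [267.8, 209.4], [264.7, 214.1]]
0.2 -0.4 [[265.3, 212.6], [277.0, 198.4], [269.4, 211.4], [266.5, 216.4]]
0.2 -0.45 [[263.2, 211.4], [276.0, 197.8], [267.7, 210.5], [264.6, 215.3]]
0.3 -0.4 [[264.6, 215.9], [276.7, 200.0], [269.3, 213.3], [266.5, 218.3]]
0.3 -0.45 [[262.4, 214.6], [275.6, 199.4], [267.6, 212.3], [264.6, 217.2]]
0.4 -0.4 [[264.2, 218.7], [276.5, 201.3], [269.4, 214.8], [266.7, 219.9]]
0.4 -0.45 [[262.0, 217.4], [275.4, 200.7], [267.7, 213.9], [264.8, 218.8]]
grip pt [[279.23197845 196.92448187]
 [279.51589745 193.43494044]]
```

View pics/s13d.png

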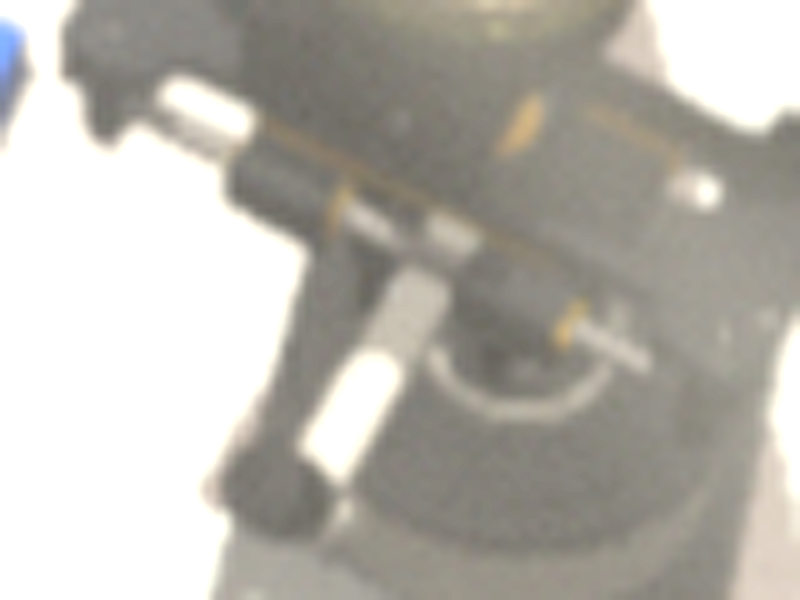

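>>> {"api": "arm_command", "payload": {
  "commands": [
    [40, [0, 0, 0], [0, 0, 0]],
    [40, [0, 0, -0.02], [0, 0, 0]],
    [40, [0, 0, -0.05], [0, 0, 0]],
    [40, [0, 0, -0.085], [0, 0, 0]],
    [40, [0, 0, -0.12], [0, 0, 0]],
    [40, [0.01, -0.03, -0.13], [0, 0, 0]],
    [40, [0.03, -0.065, -0.13], [0, 0, 0]],
    [40, [0.045, -0.1, -0.13], [0, 0, 0]],
    [40, [0.055, -0.135, -0.13], [0, 0, 0]],
    [40, [0.055, -0.135, -0.13], [0, 0, 0]]
  ]
}}

```text
time: 23.4
ee_pos: [0.4897, -0.1049, 0.3636]
eef_rot: [0.203, 0.979, -0.002, 0.0]
ft_force: [-0.2, -0.8, -0.3]
width: 0.035
```

```bash
python3 - <<'E'
from h import *
rel([])
i=camera("scene")["pixels"][:,:,::-1].copy();cv2.imwrite("pics/raw_scene14.png",i)
crop("pics/s14.png",i,240,155,75,75,8)
i=camera("top")["pixels"][:,:,::-1].copy();cv2.imwrite("pics/raw_top14.png",i)
crop("pics/t14.png",i,200,140,75,75,8)
E
```

```text
t 23.4 tcp [ 0.4897 -0.1049  0.3636] yaw 2.733 w 0.035 F [-0.2 -0.8 -0.3] j7 1.23
```

View pics/s14.png

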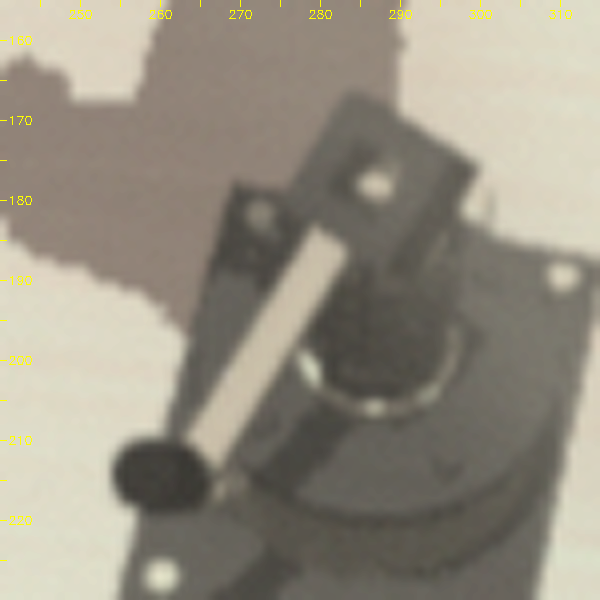

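View pics/t14.png

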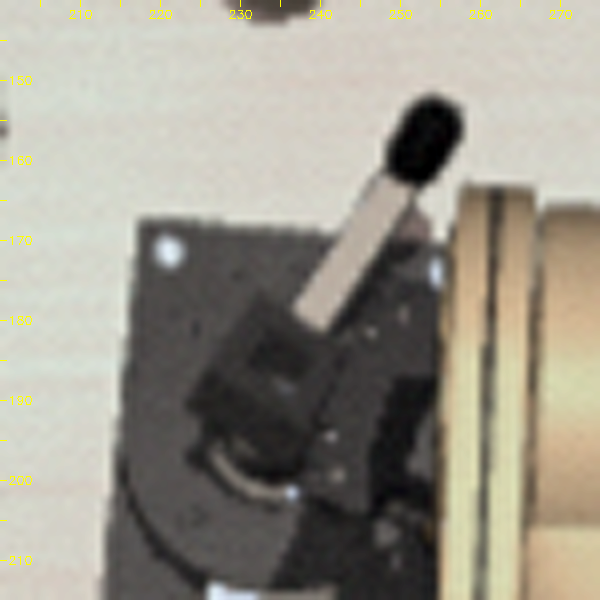

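```bash
cat > cfit.py <<'E'
from h import *
from ov import *
def cfit(obs,x0,prior=True):
    # obs (view,pt,uv) ; q=x,y,z,yaw,tilt,roll
    def f(q):
        R=Ro.from_euler("ZYX",q[3:6]);r=[]
        for v,p,uv in obs:
            P=R.apply(p)+q[:3]
            if v=="top":P=P-[.0012,.0046,0]
            r+=list(proj([P],v)[0]-uv)
        r+=list((q[5:6])/.05)
        return np.array(r)
    s=least_squares(f,x0,loss="soft_l1");return s.x,f(s.x)
def lines(q):
    R=Ro.from_euler("ZYX",q[3:6]);return [(R.apply(P)+q[:3],c) for P,c in crank(0,0,0)]
E
python3 - <<'E'
from cfit import *
S=lambda u,v:cr(u,v,240,155,8);Tt=lambda u,v:cr(u,v,200,140,8)
obs=[("scene",[.115,0,.062],S(160,475)),("scene",[-.022,-.022,.028],S(352,90)),("scene",[-.022,.022,.028],S(478,165)),("scene",[.022,0,.028],S(332,237)),
("scene",[.022,.022,.028],S(398,268)),
("top",[.115,0,.062],Tt(433,127)),("top",[.022,0,.028],Tt(310,318)),("top",[.1,0,.028],Tt(398,185))]
q,r=cfit(obs,[.55,.024,.17,-.45,.3,0]);print(q.round(4),r.reshape(-1)[:16].reshape(-1,2).round(1).tolist())
overlay("pics/s14o.png",cv2.imread("pics/raw_scene14.png"),"scene",lines(q),240,155,75,75,8)
q2=q.copy();q2[:2]-=[.0012,.0046]
overlay("pics/t14o.png",cv2.imread("pics/raw_top14.png"),"top",lines(q2),200,140,75,75,8)
cv2.imwrite("pics/o14.png",cv2.resize(np.hstack([cv2.imread("pics/s14o.png"),cv2.imread("pics/t14o.png")]),(800,400)))
E
```

```text
[ 0.5479  0.0241  0.1843 -0.5329  0.5357 -0.009 ] [[-0.9, 0.1], [0.6, -0.3], [-1.4, -0.7], [0.8, 0.1], [-0.6, 0.8], [-0.2, -1.9], [-0.6, 0.8], [-0.3, 0.6]]
```

View pics/o14.png

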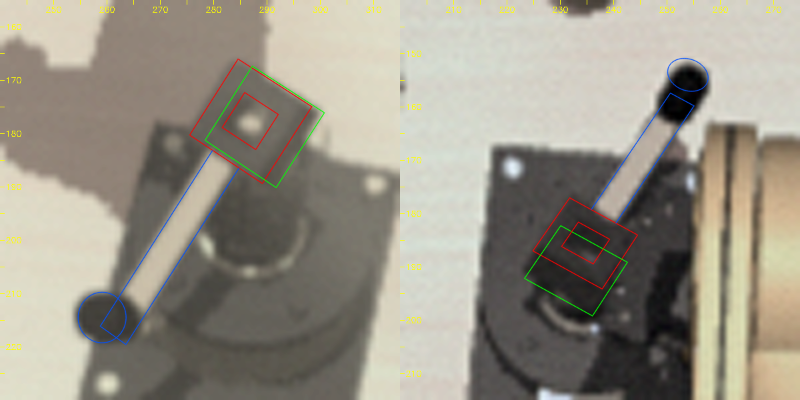

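```bash
python3 - <<'E'
from h import *
i=cv2.imread("pics/raw_scene8.png");c=proj([[.5496,.0244,.162]],"scene")[0]
for r in(.019,.015):
  print(r,[(round(p,2),(proj([[.5496+r*np.cos(p),.0244+r*np.sin(p),.162]],"scene")[0]-c).round(1).tolist()) for p in(-.2,-.3,-.4,-.5,-.6,-.7)])
z=cv2.resize(i[168:212,272:306],None,fx=16,fy=16,interpolation=cv2.INTER_CUBIC)
z=np.clip(z.astype(float)*1.8,0,255).astype(np.uint8)
def ln(p,z0,col):
    a=np.array([[.5496+r*np.cos(p),.0244+r*np.sin(p),z0] for r in(.011,.019)]);uv=(proj(a,"scene")-[272,168]+[-.15,-.6]+.5)*16
    cv2.line(z,*[tuple(int(k) for k in q) for q in uv],col,1)
for p,col in((-.3,(0,255,0)),(-.5,(0,0,255)),(-.7,(255,0,0))): ln(p,.162,col)
cv2.imwrite("pics/z8.png",z[:560])
E
```

```text
0.019 [(-0.2, [-2.1, 5.8]), (-0.3, [-2.8, 5.5]), (-0.4, [-3.4, 5.3]), (-0.5, [-4.0, 4.9]), (-0.6, [-4.6, 4.5]), (-0.7, [-5.1, 4.1])]
0.015 [(-0.2, [-1.7, 4.6]), (-0.3, [-2.2, 4.4]), (-0.4, [-2.7, 4.1]), (-0.5, [-3.2, 3.9]), (-0.6, [-3.6, 3.6]), (-0.7, [-4.0, 3.2])]
```

View pics/z8.png

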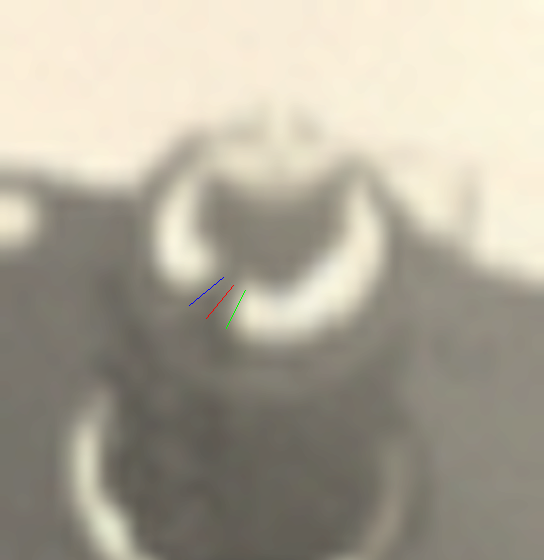

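```bash
cat >> h.py <<'E'
def crank_tool(hub,yaw,tilt,g=.05,h=.0735,back=0.):
    Rc=Ro.from_euler("ZYX",[yaw,tilt,0]).as_matrix()
    p=np.array(hub)+Rc@np.array([g,0,h+back]);Rt=np.c_[-Rc[:,0],Rc[:,1],-Rc[:,2]];return p,Ro.from_matrix(Rt)
def relp(poses):
    st=read_state();R0=Ro.from_quat(st["eef_rot"]);p0=st["ee_pos"]
    print("t",round(st["time"],2),"tcp",p0.round(4),"rot",R0.as_quat().round(3),"w",round(st["width"],4),"F",st["ft_force"].round(1),"T",st["torque"].round(2),"j",st["joint_positions"].round(2))
    for p,R in poses: print("  ->",np.round(p,4),R0.inv().apply(p-p0).round(4).tolist(),(R0.inv()*R).as_rotvec().round(3).tolist())
E
python3 - <<'E'
from h import *
hub=[.5479,.0241,.1843]
relp([crank_tool(hub,-.53,.52,back=.1),crank_tool(hub,-.53,.52)])
E
```

```text
t 23.5 tcp [ 0.4923 -0.1002  0.3638] rot [ 0.2    0.98  -0.001  0.001] w 0.0349 F [1.  0.2 0.6] T [ 0.08 -0.18  0.05] j [ 0.93  0.1  -0.87  1.63  0.07  1.45  1.23]
  -> [ 0.6597 -0.0414  0.31  ] [-0.1308, 0.1199, 0.0539] [-0.034, 0.521, 0.123]
  -> [ 0.6168 -0.0163  0.2232] [-0.0814, 0.1262, 0.1406] [-0.034, 0.521, 0.123]
```

>>> {"api": "arm_command", "payload": {
  "commands": [
    [60, [-0.025, 0.025, 0], [0, 0.1, 0.02]],
    [60, [-0.05, 0.05, 0.0], [0, 0.2, 0.04]],
    [60, [-0.08, 0.075, 0.01], [-0.02, 0.3, 0.07]],
    [60, [-0.105, 0.1, 0.03], [-0.03, 0.4, 0.1]],
    [60, [-0.13, 0.12, 0.05], [-0.034, 0.52, 0.123]],
    [60, [-0.131, 0.12, 0.054], [-0.034, 0.521, 0.123]],
    [60, [-0.131, 0.12, 0.054], [-0.034, 0.521, 0.123]],
    [60, [-0.131, 0.12, 0.054], [-0.034, 0.521, 0.123]],
    [60, [-0.131, 0.12, 0.054], [-0.034, 0.521, 0.123]],
    [60, [-0.131, 0.12, 0.054], [-0.034, 0.521, 0.123]]
  ],
  "squeeze": 60
}}

```text
time: 24.33
ee_pos: [0.66, -0.039, 0.3127]
eef_rot: [0.251, 0.934, 0.068, -0.246]
ft_force: [0.2, -0.8, 1.0]
width: 0.0524
```

```bash
python3 - <<'E'
from h import *
hub=[.5479,.0241,.1843]
relp([crank_tool(hub,-.53,.52,back=.1),crank_tool(hub,-.53,.52)])
E
```

```text
t 24.33 tcp [ 0.66   -0.039   0.3127] rot [ 0.251  0.934  0.068 -0.246] w 0.0524 F [ 0.2 -0.8  1. ] T [-0.21 -0.63  0.02] j [ 0.44  0.84 -0.79  0.88  0.21  1.99  0.82]
  -> [ 0.6597 -0.0414  0.31  ] [-0.0022, -0.0023, 0.0018] [0.001, 0.003, 0.005]
  -> [ 0.6168 -0.0163  0.2232] [-0.0019, -0.0023, 0.1018] [0.001, 0.003, 0.005]
```

```bash
cat >> h.py <<'E'
def grip_tool(hub,yaw,tilt,tt,g=.05,h=.0225,back=0.,yt=None):
    yt=yaw if yt is None else yt
    gp=np.array(hub)+Ro.from_euler("ZYX",[yaw,tilt,0]).apply([g,0,h])
    Rc=Ro.from_euler("ZYX",[yt,tt,0]).as_matrix();return gp+Rc[:,2]*(.051+back),Ro.from_matrix(np.c_[-Rc[:,0],Rc[:,1],-Rc[:,2]])
E
python3 - <<'E'
from h import *
hub=[.5479,.0241,.1843]
relp([grip_tool(hub,-.53,.52,.35,back=.06),grip_tool(hub,-.53,.52,.35)])
E
```

```text
t 24.33 tcp [ 0.66   -0.039   0.3127] rot [ 0.251  0.934  0.068 -0.246] w 0.0524 F [ 0.2 -0.8  1. ] T [-0.21 -0.63  0.02] j [ 0.44  0.84 -0.79  0.88  0.21  1.99  0.82]
  -> [ 0.6278 -0.0227  0.2833] [0.0167, -0.0022, 0.0433] [0.001, -0.167, 0.005]
  -> [ 0.6101 -0.0123  0.2269] [0.0068, -0.0023, 0.1025] [0.001, -0.167, 0.005]
```

>>> {"api": "arm_command", "payload": {
  "commands": [
    [60, [0.008, -0.002, 0.01], [0, -0.08, 0.005]],
    [60, [0.0165, -0.002, 0.03], [0, -0.167, 0.005]],
    [60, [0.0165, -0.002, 0.043], [0, -0.167, 0.005]],
    [60, [0.015, -0.002, 0.055], [0, -0.167, 0.005]],
    [60, [0.0125, -0.002, 0.07], [0, -0.167, 0.005]],
    [60, [0.01, -0.002, 0.085], [0, -0.167, 0.005]],
    [60, [0.007, -0.002, 0.1], [0, -0.167, 0.005]],
    [60, [0.007, -0.002, 0.1025], [0, -0.167, 0.005]],
    [60, [0.007, -0.002, 0.1025], [0, -0.167, 0.005]],
    [60, [0.007, -0.002, 0.1025], [0, -0.167, 0.005]]
  ]
}}

```text
time: 25.17
ee_pos: [0.6101, -0.0128, 0.2265]
eef_rot: [0.259, 0.95, 0.046, -0.169]
ft_force: [0.5, 0.2, 0.3]
width: 0.0525
```

```bash
python3 - <<'E'
from h import *
hub=[.5479,.0241,.1843]
relp([grip_tool(hub,-.53,.52,.35)])
i=camera("scene")["pixels"][:,:,::-1].copy();cv2.imwrite("pics/raw_scene15.png",i)
crop("pics/s15.png",i,225,140,100,90,7)
E
```

```text
t 25.17 tcp [ 0.6101 -0.0128  0.2265] rot [ 0.259  0.95   0.046 -0.169] w 0.0525 F [0.5 0.2 0.3] T [-0.13 -0.47 -0.  ] j [ 0.55  0.68 -0.82  1.31  0.24  1.6   0.8 ]
  -> [ 0.6101 -0.0123  0.2269] [0.0004, 0.0004, -0.0003] [0.0, -0.001, -0.002]
```

View pics/s15.png

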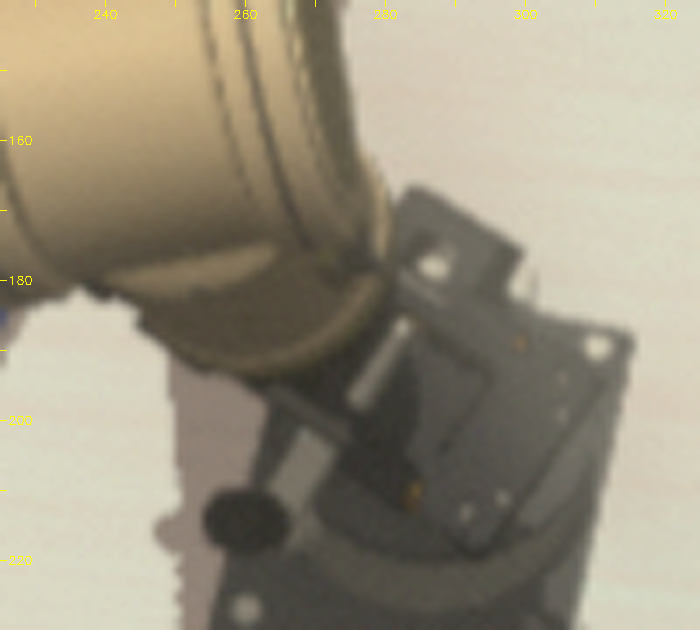

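>>> {"api": "arm_command", "payload": {
  "commands": [
    [5, [0, 0, 0], [0, 0, 0]],
    [5, [0, 0, 0], [0, 0, 0]],
    [5, [0, 0, 0], [0, 0, 0]],
    [5, [0, 0, 0], [0, 0, 0]],
    [5, [0, 0, 0], [0, 0, 0]],
    [5, [0, 0, 0], [0, 0, 0]],
    [5, [0, 0, 0], [0, 0, 0]],
    [5, [0, 0, 0], [0, 0, 0]],
    [5, [0, 0, 0], [0, 0, 0]],
    [5, [0, 0, 0], [0, 0, 0]]
  ],
  "squeeze": 60
}}

```text
time: 26.05
ee_pos: [0.6098, -0.0126, 0.2239]
eef_rot: [0.258, 0.95, 0.046, -0.17]
ft_force: [-0.9, -2.0, -0.7]
width: 0.0153
```

```bash
python3 - <<'E'
from h import *
# after lift: crank level, at hub z=.215, yaw -.53 ; tool tilt = .35-.52=-.17
hub=[.5479,.0241,.1843]
up=lambda tilt,z:grip_tool([.549,.0245,z],-.53,tilt,tilt-.17)
relp([grip_tool([.5479,.0241,.205],-.53,.52,.35),up(.3,.215),up(0,.22)])
E
```

```text
t 26.05 tcp [ 0.6098 -0.0126  0.2239] rot [ 0.258  0.95   0.046 -0.17 ] w 0.0153 F [-0.9 -2.  -0.7] T [-0.58 -0.23  0.21] j [ 0.55  0.68 -0.82  1.32  0.24  1.6   0.8 ]
  -> [ 0.6101 -0.0123  0.2476] [0.0081, 0.0004, -0.0223] [-0.001, -0.005, -0.002]
  -> [ 0.6017 -0.0064  0.2723] [0.0263, 0.0012, -0.0419] [-0.001, -0.225, -0.001]
  -> [0.5847 0.0036 0.2928] [0.0519, 0.0012, -0.0542] [-0.001, -0.525, -0.001]
```

>>> {"api": "arm_command", "payload": {
  "commands": [
    [5, [0.004, 0, -0.011], [0, 0, 0]],
    [5, [0.008, 0, -0.022], [0, 0, 0]],
    [5, [0.012, 0, -0.033], [0, 0, 0]],
    [5, [0.019, 0.001, -0.038], [0, -0.11, 0]],
    [5, [0.026, 0.001, -0.043], [0, -0.22, 0]],
    [5, [0.035, 0.001, -0.047], [0, -0.32, 0]],
    [5, [0.043, 0.001, -0.051], [0, -0.42, 0]],
    [5, [0.052, 0.001, -0.055], [0, -0.525, 0]],
    [5, [0.052, 0.001, -0.055], [0, -0.525, 0]],
    [5, [0.052, 0.001, -0.055], [0, -0.525, 0]]
  ]
}}

```text
time: 26.88
ee_pos: [0.5839, 0.0051, 0.2956]
eef_rot: [0.26, 0.962, -0.023, 0.083]
ft_force: [0.1, -0.7, -3.2]
width: 0.0148
```

```bash
python3 - <<'E'
from cfit import *
relp([grip_tool([.549,.0245,.22],-.53,0,-.17)])
i=camera("scene")["pixels"][:,:,::-1].copy();cv2.imwrite("pics/raw_scene16.png",i)
overlay("pics/s16.png",i,"scene",lines(np.array([.549,.0245,.22,-.53,0,0])),225,120,100,90,7)
i=camera("top")["pixels"][:,:,::-1].copy();cv2.imwrite("pics/raw_top16.png",i)
overlay("pics/t16.png",i,"top",lines(np.array([.5478,.0199,.22,-.53,0,0])),200,125,80,80,7)
E
```

```text
t 26.88 tcp [0.5839 0.0051 0.2956] rot [ 0.26   0.962 -0.023  0.083] w 0.0148 F [ 0.1 -0.7 -3.2] T [ 0.21  0.13 -0.03] j [ 0.63  0.26 -0.89  1.64  0.34  1.22  0.71]
  -> [0.5847 0.0036 0.2928] [-0.0009, -0.001, 0.003] [-0.002, 0.002, 0.001]
```

View pics/s16.png

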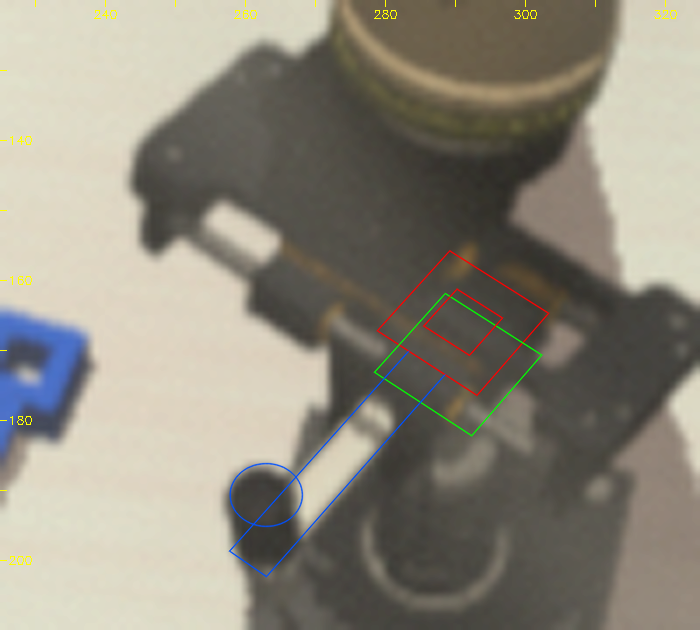

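View pics/t16.png

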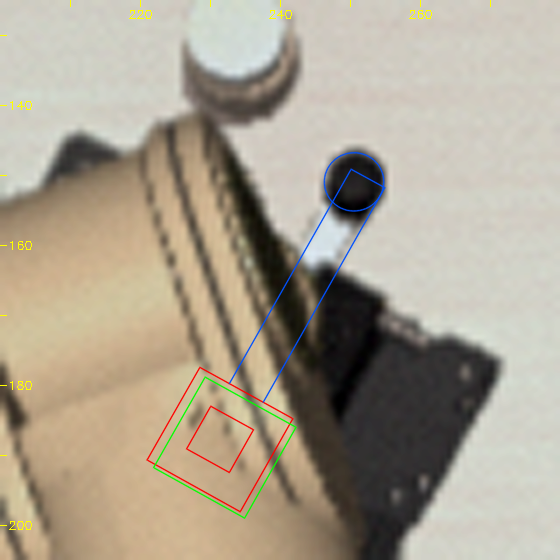

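```bash
python3 - <<'E'
from h import *
g=lambda z,y=-.5:grip_tool([.549,.0245,z],y,0,-.17)
relp([g(.22),g(.20),g(.19),g(.18)])
E
```

```text
t 26.98 tcp [0.585  0.0032 0.2942] rot [ 0.262  0.961 -0.023  0.081] w 0.0149 F [-0.3 -0.7 -2.6] T [ 0.14  0.12 -0.03] j [ 0.63  0.27 -0.89  1.64  0.34  1.22  0.71]
  -> [0.5853 0.0047 0.2928] [0.0007, 0.0014, 0.0013] [-0.006, -0.001, -0.031]
  -> [0.5853 0.0047 0.2728] [0.0041, 0.0014, 0.021] [-0.006, -0.001, -0.031]
  -> [0.5853 0.0047 0.2628] [0.0058, 0.0015, 0.0309] [-0.006, -0.001, -0.031]
  -> [0.5853 0.0047 0.2528] [0.0074, 0.0015, 0.0407] [-0.006, -0.001, -0.031]
```

>>> {"api": "arm_command", "payload": {
  "commands": [
    [5, [0.001, 0.0015, 0.001], [-0.006, 0, -0.031]],
    [5, [0.001, 0.0015, 0.001], [-0.006, 0, -0.031]],
    [5, [0.002, 0.0015, 0.01], [-0.006, 0, -0.031]],
    [5, [0.004, 0.0015, 0.02], [-0.006, 0, -0.031]],
    [5, [0.005, 0.0015, 0.025], [-0.006, 0, -0.031]],
    [5, [0.0055, 0.0015, 0.029], [-0.006, 0, -0.031]],
    [5, [0.006, 0.0015, 0.033], [-0.006, 0, -0.031]],
    [5, [0.006, 0.0015, 0.035], [-0.006, 0, -0.031]],
    [5, [0.006, 0.0015, 0.035], [-0.006, 0, -0.031]],
    [5, [0.006, 0.0015, 0.035], [-0.006, 0, -0.031]]
  ]
}}

```text
time: 27.82
ee_pos: [0.5854, 0.0045, 0.2581]
eef_rot: [0.246, 0.965, -0.022, 0.082]
ft_force: [-3.1, -3.9, -0.6]
width: 0.0153
```

```bash
python3 - <<'E'
from cfit import *
relp([grip_tool([.549,.0245,z],-.5,0,-.17) for z in(.186,.176)])
i=camera("scene")["pixels"][:,:,::-1].copy();cv2.imwrite("pics/raw_scene17.png",i)
overlay("pics/s17.png",i,"scene",lines(np.array([.549,.0245,.186,-.5,0,0])),225,130,100,90,7)
E
```

```text
t 27.82 tcp [0.5854 0.0045 0.2581] rot [ 0.246  0.965 -0.022  0.082] w 0.0153 F [-3.1 -3.9 -0.6] T [-0.48  0.87  0.03] j [ 0.62  0.29 -0.89  1.69  0.37  1.15  0.71]
  -> [0.5853 0.0047 0.2588] [0.0, 0.0001, -0.0006] [-0.001, 0.0, 0.0]
  -> [0.5853 0.0047 0.2488] [0.0017, 0.0002, 0.0092] [-0.001, 0.0, 0.0]
```

View pics/s17.png

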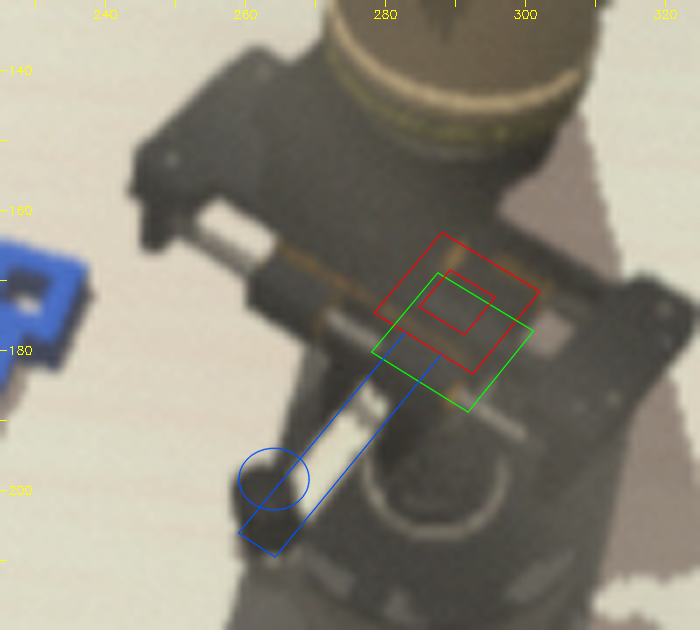

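```bash
python3 - <<'E'
from cfit import *
g=lambda z:grip_tool([.5485,.0232,z],-.5,0,-.23)
relp([g(z) for z in(.192,.186,.18,.174,.168,.162)])
E
```

```text
t 27.87 tcp [0.5853 0.0045 0.2581] rot [ 0.246  0.965 -0.022  0.082] w 0.0149 F [-2.9 -2.8 -0.8] T [-0.47  0.86 -0.01] j [ 0.62  0.29 -0.89  1.69  0.37  1.15  0.71]
  -> [0.5822 0.0048 0.2642] [0.0019, -0.0013, -0.0064] [-0.001, -0.06, 0.001]
  -> [0.5822 0.0048 0.2582] [0.0029, -0.0013, -0.0005] [-0.001, -0.06, 0.001]
  -> [0.5822 0.0048 0.2522] [0.0039, -0.0012, 0.0054] [-0.001, -0.06, 0.001]
  -> [0.5822 0.0048 0.2462] [0.0049, -0.0012, 0.0113] [-0.001, -0.06, 0.001]
  -> [0.5822 0.0048 0.2402] [0.0059, -0.0012, 0.0172] [-0.001, -0.06, 0.001]
  -> [0.5822 0.0048 0.2342] [0.0069, -0.0012, 0.0231] [-0.001, -0.06, 0.001]
```

>>> {"api": "arm_command", "payload": {
  "commands": [
    [5, [0.002, -0.0013, -0.0065], [0, -0.06, 0]],
    [5, [0.002, -0.0013, -0.0065], [0, -0.06, 0]],
    [5, [0.002, -0.0013, -0.0065], [0, -0.06, 0]],
    [5, [0.0025, -0.0013, -0.003], [0, -0.06, 0]],
    [5, [0.003, -0.0013, -0.0005], [0, -0.06, 0]],
    [5, [0.0032, -0.0012, 0.0015], [0, -0.06, 0]],
    [5, [0.0035, -0.0012, 0.0035], [0, -0.06, 0]],
    [5, [0.0039, -0.0012, 0.0055], [0, -0.06, 0]],
    [5, [0.0039, -0.0012, 0.0055], [0, -0.06, 0]],
    [5, [0.0039, -0.0012, 0.0055], [0, -0.06, 0]]
  ]
}}

```text
time: 28.7
ee_pos: [0.582, 0.0052, 0.2514]
eef_rot: [0.245, 0.963, -0.029, 0.111]
ft_force: [-3.9, -1.1, -3.4]
width: 0.0152
```

```bash
python3 - <<'E'
from cfit import *
g=lambda z:grip_tool([.5485,.0232,z],-.5,0,-.23)
relp([g(z) for z in(.18,.174,.168,.162)])
i=camera("scene")["pixels"][:,:,::-1].copy();cv2.imwrite("pics/raw_scene18.png",i)
overlay("pics/s18.png",i,"scene",lines(np.array([.549,.024,.18,-.5,0,0])),225,130,100,90,7)
E
```

```text
t 28.7 tcp [0.582  0.0052 0.2514] rot [ 0.245  0.963 -0.029  0.111] w 0.0152 F [-3.9 -1.1 -3.4] T [ 0.17  1.16 -0.06] j [ 0.62  0.26 -0.89  1.75  0.4   1.09  0.68]
  -> [0.5822 0.0048 0.2522] [-0.0005, -0.0003, -0.0006] [-0.001, -0.001, 0.001]
  -> [0.5822 0.0048 0.2462] [0.0009, -0.0003, 0.0052] [-0.001, -0.001, 0.001]
  -> [0.5822 0.0048 0.2402] [0.0023, -0.0003, 0.011] [-0.001, -0.001, 0.001]
  -> [0.5822 0.0048 0.2342] [0.0036, -0.0003, 0.0169] [-0.001, -0.001, 0.001]
```

View pics/s18.png

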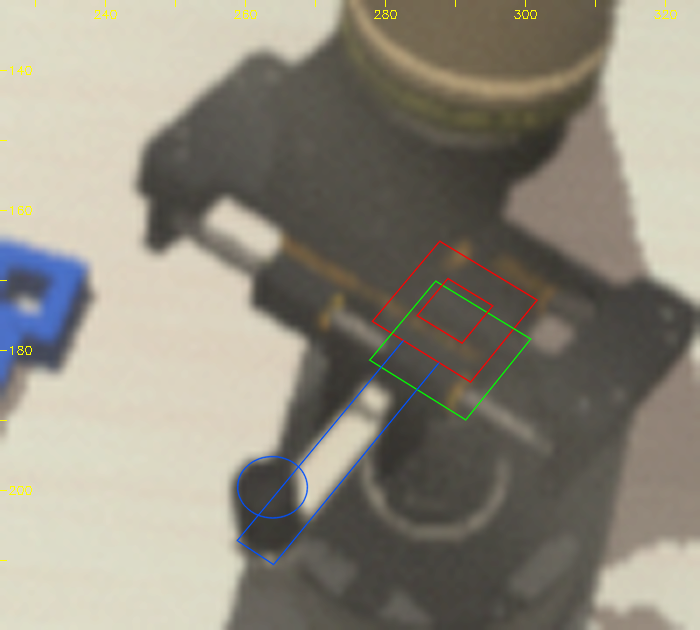

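>>> {"api": "arm_command", "payload": {
  "commands": [
    [5, [0.0005, -0.0006, 0.0005], [0, 0, 0]],
    [5, [0.0008, -0.0006, 0.002], [0, 0, 0]],
    [5, [0.0013, -0.0006, 0.0035], [0, 0, 0]],
    [5, [0.0018, -0.0006, 0.005], [0, 0, 0]],
    [5, [0.0021, -0.0006, 0.0065], [0, 0, 0]],
    [5, [0.0025, -0.0006, 0.008], [0, 0, 0]],
    [5, [0.0028, -0.0006, 0.0095], [0, 0, 0]],
    [5, [0.003, -0.0006, 0.011], [0, 0, 0]],
    [5, [0.003, -0.0006, 0.011], [0, 0, 0]],
    [5, [0.003, -0.0006, 0.011], [0, 0, 0]]
  ]
}}

```text
time: 29.58
ee_pos: [0.5817, 0.0049, 0.2405]
eef_rot: [0.245, 0.963, -0.029, 0.111]
ft_force: [-1.8, 1.0, -2.8]
width: 0.015
```

```bash
python3 - <<'E'
from cfit import *
g=lambda z:grip_tool([.5485,.0232,z],-.5,0,-.23)
relp([g(z) for z in(.168,.162)])
i=camera("scene")["pixels"][:,:,::-1].copy();cv2.imwrite("pics/raw_scene19.png",i)
overlay("pics/s19.png",i,"scene",lines(np.array([.549,.024,.169,-.5,0,0])),225,130,100,90,7)
E
```

```text
t 29.58 tcp [0.5817 0.0049 0.2405] rot [ 0.245  0.963 -0.029  0.111] w 0.015 F [-1.8  1.  -2.8] T [0.35 0.67 0.  ] j [ 0.62  0.27 -0.88  1.76  0.41  1.06  0.67]
  -> [0.5822 0.0048 0.2402] [-0.0004, 0.0001, 0.0004] [-0.0, -0.0, 0.001]
  -> [0.5822 0.0048 0.2342] [0.001, 0.0001, 0.0062] [-0.0, -0.0, 0.001]
```

View pics/s19.png

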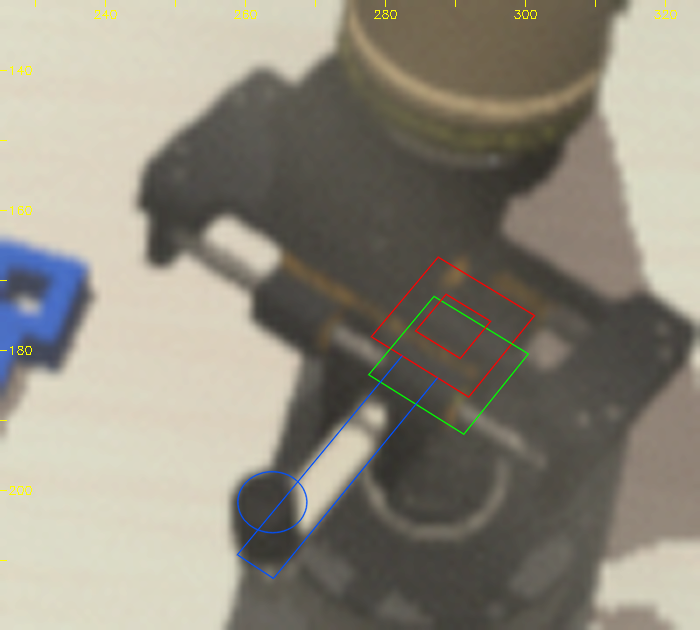

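>>> {"api": "arm_command", "payload": {
  "commands": [
    [5, [0.0002, 0, 0.001], [0, 0, 0]],
    [5, [0.0005, 0, 0.0025], [0, 0, 0]],
    [5, [0.0008, 0, 0.004], [0, 0, 0]],
    [5, [0.0012, 0, 0.0055], [0, 0, 0]],
    [5, [0.0015, 0, 0.007], [0, 0, 0]],
    [5, [0.0017, 0, 0.008], [0, 0, 0]],
    [5, [0.0017, 0, 0.008], [0, 0, 0]],
    [5, [0.0017, 0, 0.008], [0, 0, 0]],
    [5, [0.0017, 0, 0.008], [0, 0, 0]],
    [5, [0.0017, 0, 0.008], [0, 0, 0]]
  ]
}}

```text
time: 30.47
ee_pos: [0.5822, 0.0051, 0.2333]
eef_rot: [0.245, 0.963, -0.029, 0.112]
ft_force: [-6.1, 1.3, 8.9]
width: 0.015
```

```bash
python3 - <<'E'
from cfit import *
g=lambda z:grip_tool([.5485,.0232,z],-.5,0,-.23)
relp([g(z) for z in(.162,)])
i=camera("scene")["pixels"][:,:,::-1].copy();cv2.imwrite("pics/raw_scene20.png",i)
overlay("pics/s20.png",i,"scene",lines(np.array([.549,.024,.162,-.5,0,0])),225,130,100,90,7)
E
```

```text
t 30.47 tcp [0.5822 0.0051 0.2333] rot [ 0.245  0.963 -0.029  0.112] w 0.015 F [-6.1  1.3  8.9] T [0.26 1.42 0.04] j [ 0.62  0.28 -0.88  1.77  0.42  1.05  0.66]
  -> [0.5822 0.0048 0.2342] [-0.0003, -0.0003, -0.0008] [0.0, 0.001, 0.001]
```

View pics/s20.png

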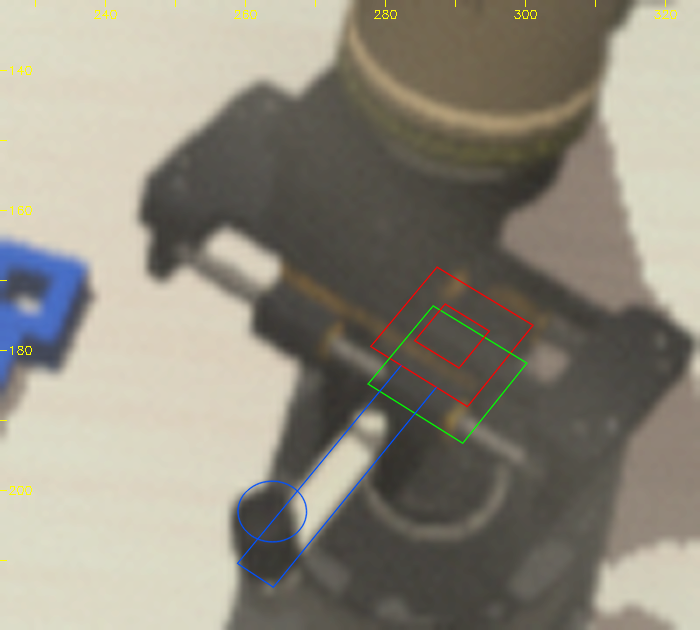

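```bash
cat > arc.py <<'E'
from cfit import *
def arc(ref,yaws,hub,tt=-.23):
    p0,R0=ref
    for y in yaws:
        p,R=grip_tool(hub,y,0,tt);print(round(y,3),R0.inv().apply(p-p0).round(4).tolist(),(R0.inv()*R).as_rotvec().round(3).tolist())
E
python3 - <<'E'
from arc import *
ref=grip_tool([.5485,.0232,.1603],-.5,0,-.23)
arc(ref,[-.5-.06*k for k in range(1,11)],[.5488,.0235,.1608])
E
```

```text
-0.56 [-0.0002, -0.0019, -0.0005] [0.014, -0.0, 0.058]
-0.62 [0.0, -0.0042, -0.0005] [0.027, -0.0, 0.117]
-0.68 [0.0004, -0.0065, -0.0006] [0.041, -0.0, 0.175]
-0.74 [0.0008, -0.0087, -0.0007] [0.055, -0.0, 0.234]
-0.8 [0.0014, -0.0109, -0.0009] [0.068, -0.0, 0.292]
-0.86 [0.0022, -0.0131, -0.001] [0.082, -0.0, 0.351]
-0.92 [0.003, -0.0152, -0.0012] [0.096, 0.0, 0.409]
-0.98 [0.004, -0.0173, -0.0014] [0.109, -0.0, 0.467]
-1.04 [0.0051, -0.0193, -0.0017] [0.123, -0.0, 0.526]
-1.1 [0.0063, -0.0213, -0.002] [0.137, -0.0, 0.584]
```

>>> {"api": "arm_command", "payload": {
  "commands": [
    [5, [0, -0.002, -0.0005], [0.014, 0, 0.058]],
    [5, [0, -0.004, -0.0005], [0.027, 0, 0.117]],
    [5, [0.0004, -0.0065, -0.0006], [0.041, 0, 0.175]],
    [5, [0.0008, -0.0087, -0.0007], [0.055, 0, 0.234]],
    [5, [0.0014, -0.011, -0.0009], [0.068, 0, 0.292]],
    [5, [0.0022, -0.013, -0.001], [0.082, 0, 0.351]],
    [5, [0.003, -0.015, -0.0012], [0.096, 0, 0.409]],
    [5, [0.004, -0.0173, -0.0014], [0.109, 0, 0.467]],
    [5, [0.005, -0.0193, -0.0017], [0.123, 0, 0.526]],
    [5, [0.0063, -0.0213, -0.002], [0.137, 0, 0.584]]
  ]
}}

```text
time: 31.35
ee_pos: [0.5664, -0.0101, 0.2337]
eef_rot: [0.52, 0.847, -0.06, 0.099]
ft_force: [-2.2, 2.5, 4.2]
width: 0.015
```

```bash
python3 - <<'E'
from arc import *
relp([grip_tool([.5488,.0235,.1608],-1.1,0,-.23)])
i=camera("scene")["pixels"][:,:,::-1].copy();cv2.imwrite("pics/raw_scene21.png",i)
overlay("pics/s21.png",i,"scene",lines(np.array([.549,.024,.162,-1.1,0,0])),215,130,100,90,7)
ref=grip_tool([.5488,.0235,.1608],-1.1,0,-.23)
arc(ref,[-1.1-.06*k for k in range(1,11)],[.5488,.0235,.1608])
E
```

```text
t 31.35 tcp [ 0.5664 -0.0101  0.2337] rot [ 0.52   0.847 -0.06   0.099] w 0.015 F [-2.2  2.5  4.2] T [0.78 0.72 0.19] j [ 0.5   0.28 -0.77  1.74  0.46  1.18  0.05]
  -> [ 0.5662 -0.0107  0.233 ] [-0.0003, -0.0004, 0.0008] [0.001, 0.001, -0.001]
-1.16 [0.0001, -0.0023, -0.0] [0.014, 0.0, 0.058]
-1.22 [0.0003, -0.0046, -0.0001] [0.027, -0.0, 0.117]
-1.28 [0.0006, -0.0069, -0.0001] [0.041, 0.0, 0.175]
-1.34 [0.0011, -0.0091, -0.0003] [0.055, 0.0, 0.234]
-1.4 [0.0017, -0.0113, -0.0004] [0.068, 0.0, 0.292]
-1.46 [0.0024, -0.0135, -0.0006] [0.082, -0.0, 0.351]
-1.52 [0.0032, -0.0156, -0.0008] [0.096, 0.0, 0.409]
-1.58 [0.0042, -0.0177, -0.001] [0.109, 0.0, 0.467]
-1.64 [0.0053, -0.0197, -0.0012] [0.123, 0.0, 0.526]
-1.7 [0.0065, -0.0217, -0.0015] [0.137, 0.0, 0.584]
```

View pics/s21.png

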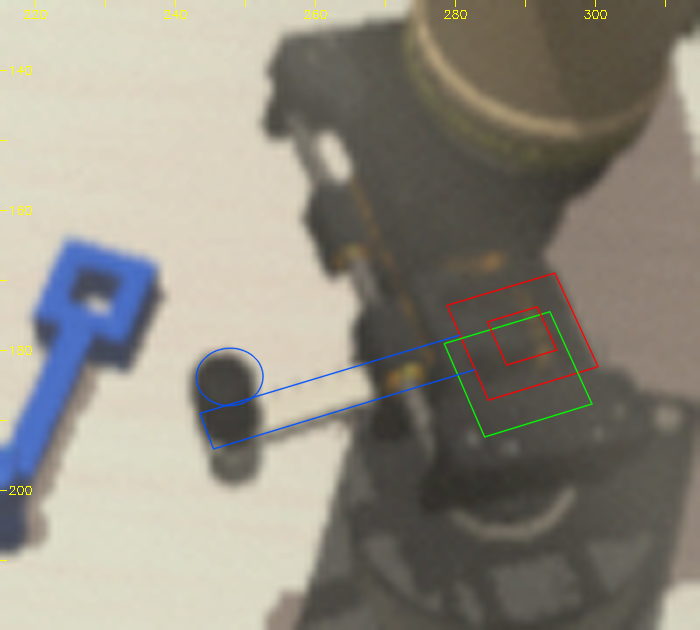

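>>> {"api": "arm_command", "payload": {
  "commands": [
    [5, [0, -0.0023, 0], [0.014, 0, 0.058]],
    [5, [0.0003, -0.0046, 0], [0.027, 0, 0.117]],
    [5, [0.0006, -0.007, 0], [0.041, 0, 0.175]],
    [5, [0.001, -0.009, -0.0003], [0.055, 0, 0.234]],
    [5, [0.0017, -0.0113, -0.0004], [0.068, 0, 0.292]],
    [5, [0.0024, -0.0135, -0.0006], [0.082, 0, 0.351]],
    [5, [0.003, -0.0156, -0.0008], [0.096, 0, 0.409]],
    [5, [0.004, -0.0177, -0.001], [0.109, 0, 0.467]],
    [5, [0.005, -0.0197, -0.0012], [0.123, 0, 0.526]],
    [5, [0.005, -0.0197, -0.0012], [0.123, 0, 0.526]]
  ]
}}

```text
time: 32.23
ee_pos: [0.5467, -0.0141, 0.2337]
eef_rot: [0.727, 0.677, -0.083, 0.079]
ft_force: [-2.6, 2.6, 4.7]
width: 0.0152
```

```bash
python3 - <<'E'
from arc import *
relp([grip_tool([.5488,.0235,.1608],-1.64,0,-.23)])
i=camera("scene")["pixels"][:,:,::-1].copy();cv2.imwrite("pics/raw_scene22.png",i)
overlay("pics/s22.png",i,"scene",lines(np.array([.549,.024,.162,-1.64,0,0])),215,130,100,90,7)
ref=grip_tool([.5488,.0235,.1608],-1.64,0,-.23)
arc(ref,[-1.64-.04*k for k in range(1,6)],[.5488,.0235,.1608])
E
```

```text
t 32.23 tcp [ 0.5467 -0.0141  0.2337] rot [ 0.727  0.677 -0.083  0.079] w 0.0152 F [-2.6  2.6  4.7] T [1.   0.66 0.09] j [ 0.42  0.3  -0.7   1.71  0.42  1.3  -0.47]
  -> [ 0.5461 -0.0148  0.233 ] [-0.0005, -0.0005, 0.0009] [0.002, -0.001, -0.002]
-1.68 [0.0, -0.0015, -0.0] [0.009, 0.0, 0.039]
-1.72 [0.0001, -0.0031, -0.0] [0.018, -0.0, 0.078]
-1.76 [0.0003, -0.0046, -0.0001] [0.027, -0.0, 0.117]
-1.8 [0.0005, -0.0061, -0.0001] [0.036, -0.0, 0.156]
-1.84 [0.0007, -0.0076, -0.0002] [0.046, 0.0, 0.195]
```

View pics/s22.png

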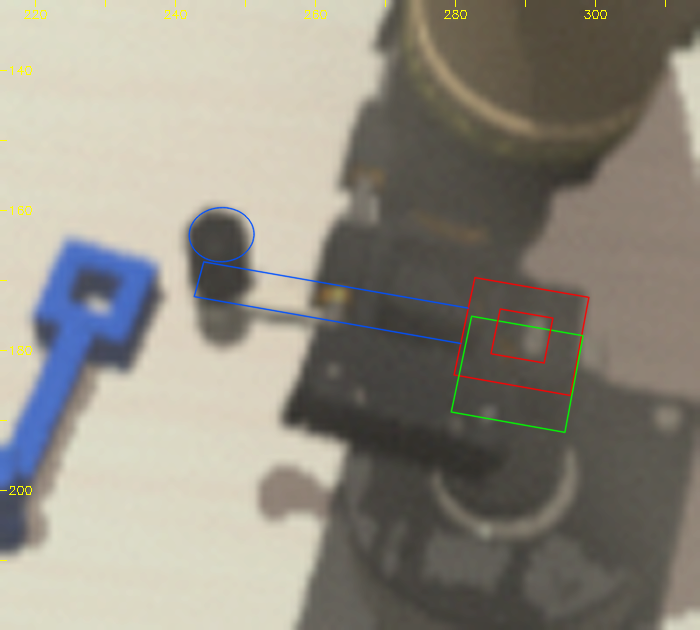

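>>> {"api": "arm_command", "payload": {
  "commands": [
    [5, [0, -0.0008, 0], [0.005, 0, 0.02]],
    [5, [0, -0.0015, 0], [0.009, 0, 0.039]],
    [5, [0, -0.0023, 0], [0.014, 0, 0.058]],
    [5, [0, -0.003, 0], [0.018, 0, 0.078]],
    [5, [0.0002, -0.0038, 0], [0.022, 0, 0.098]],
    [5, [0.0003, -0.0046, 0], [0.027, 0, 0.117]],
    [5, [0.0003, -0.0046, 0], [0.027, 0, 0.117]],
    [5, [0.0003, -0.0046, 0], [0.027, 0, 0.117]],
    [5, [0.0003, -0.0046, 0], [0.027, 0, 0.117]],
    [5, [0.0003, -0.0046, 0], [0.027, 0, 0.117]]
  ]
}}

```text
time: 33.12
ee_pos: [0.5427, -0.0133, 0.2339]
eef_rot: [0.765, 0.634, -0.087, 0.074]
ft_force: [0.5, 4.2, 4.7]
width: 0.0151
```

```bash
python3 - <<'E'
from arc import *
relp([grip_tool([.5488,.0235,.1608],-1.76,0,-.23)])
i=camera("scene")["pixels"][:,:,::-1].copy();cv2.imwrite("pics/raw_scene23.png",i)
overlay("pics/s23.png",i,"scene",lines(np.array([.549,.024,.162,-1.76,0,0])),215,130,100,90,7)
E
```

```text
t 33.12 tcp [ 0.5427 -0.0133  0.2339] rot [ 0.765  0.634 -0.087  0.074] w 0.0151 F [0.5 4.2 4.7] T [1.11 0.1  0.29] j [ 0.41  0.3  -0.68  1.7   0.41  1.32 -0.57]
  -> [ 0.5416 -0.0142  0.233 ] [-0.0008, -0.0009, 0.0012] [0.004, -0.001, 0.002]
```

View pics/s23.png

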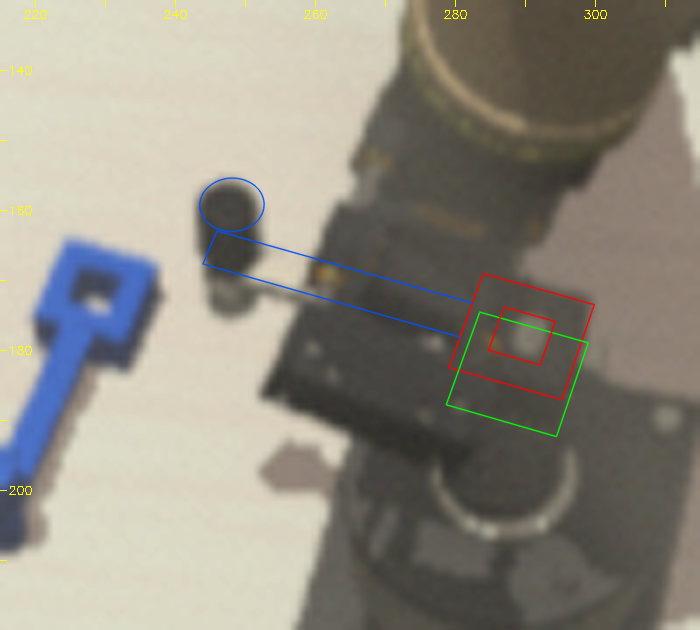

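>>> {"api": "arm_command", "payload": {
  "commands": [
    [5, [0, -0.0008, 0], [0.005, 0, 0.02]],
    [5, [0, -0.0015, 0], [0.009, 0, 0.039]],
    [5, [0, -0.0023, 0], [0.014, 0, 0.058]],
    [5, [0, -0.003, 0], [0.018, 0, 0.078]],
    [5, [0, -0.003, 0], [0.018, 0, 0.078]],
    [5, [0, -0.003, 0], [0.018, 0, 0.078]],
    [5, [0, -0.003, 0], [0.018, 0, 0.078]],
    [5, [0, -0.003, 0], [0.018, 0, 0.078]],
    [5, [0, -0.003, 0], [0.018, 0, 0.078]],
    [5, [0, -0.003, 0], [0.018, 0, 0.078]]
  ]
}}

```text
time: 34.0
ee_pos: [0.5407, -0.0128, 0.2344]
eef_rot: [0.79, 0.603, -0.088, 0.071]
ft_force: [5.3, 2.5, 6.0]
width: 0.0148
```

```bash
python3 - <<'E'
from arc import *
relp([grip_tool([.5488,.0235,.1608],-1.84,0,-.23)])
i=camera("scene")["pixels"][:,:,::-1].copy();cv2.imwrite("pics/raw_scene24.png",i)
overlay("pics/s24.png",i,"scene",lines(np.array([.549,.024,.162,-1.84,0,0])),215,130,100,90,7)
E
```

```text
t 34.0 tcp [ 0.5407 -0.0128  0.2344] rot [ 0.79   0.603 -0.088  0.071] w 0.0148 F [5.3 2.5 6. ] T [ 0.96 -0.92  1.06] j [ 0.4   0.3  -0.67  1.7   0.4   1.34 -0.64]
  -> [ 0.5386 -0.0135  0.233 ] [-0.0009, -0.0019, 0.0017] [0.007, -0.002, 0.002]
```

View pics/s24.png

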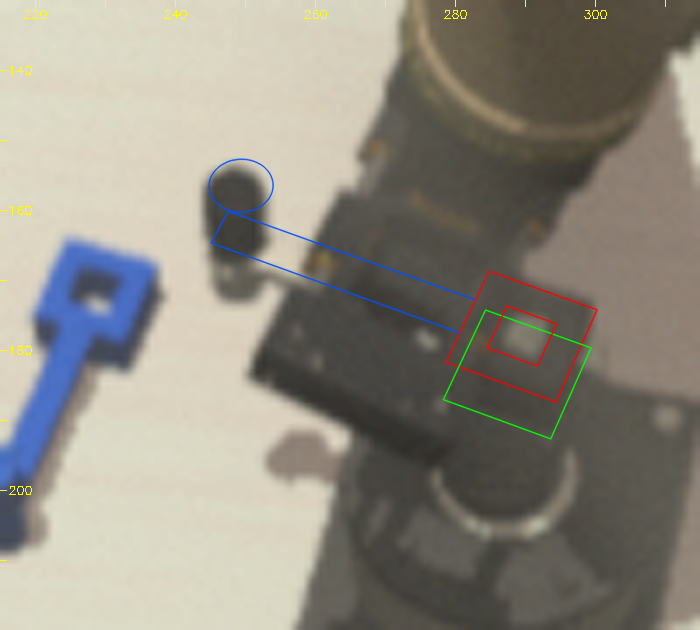

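>>> {"api": "arm_command", "payload": {
  "commands": [
    [5, [0, 0.001, -0.001], [-0.006, 0, -0.025]],
    [5, [0, 0.002, -0.001], [-0.011, 0, -0.05]],
    [5, [0, 0.002, -0.001], [-0.011, 0, -0.05]],
    [5, [0, 0.002, -0.001], [-0.011, 0, -0.05]],
    [60, [0, 0.002, -0.001], [-0.011, 0, -0.05]],
    [60, [0, 0.002, -0.001], [-0.011, 0, -0.05]],
    [60, [0, 0.002, -0.001], [-0.011, 0, -0.05]],
    [60, [0, 0.002, -0.001], [-0.011, 0, -0.05]],
    [60, [0, 0.002, -0.001], [-0.011, 0, -0.05]],
    [60, [0, 0.002, -0.001], [-0.011, 0, -0.05]]
  ]
}}

```text
time: 34.88
ee_pos: [0.5404, -0.0146, 0.2338]
eef_rot: [0.775, 0.622, -0.09, 0.072]
ft_force: [-0.6, -0.3, -0.2]
width: 0.0466
```

```bash
python3 - <<'E'
from arc import *
relp([])
i=camera("scene")["pixels"][:,:,::-1].copy();cv2.imwrite("pics/raw_scene25.png",i)
overlay("pics/s25.png",i,"scene",lines(np.array([.549,.024,.162,-1.75,.05,0])),215,130,100,90,7)
E
```

```text
t 34.88 tcp [ 0.5404 -0.0146  0.2338] rot [ 0.775  0.622 -0.09   0.072] w 0.0466 F [-0.6 -0.3 -0.2] T [ 0.21 -0.14 -0.09] j [ 0.41  0.3  -0.68  1.7   0.4   1.33 -0.6 ]
```

View pics/s25.png

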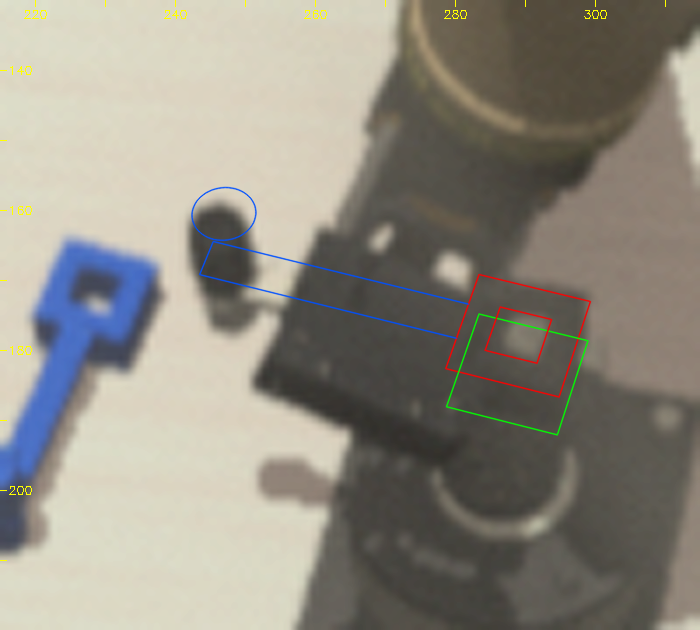

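>>> {"api": "arm_command", "payload": {
  "commands": [
    [70, [0, 0, 0], [0, 0, 0]],
    [70, [0, 0, 0], [0, 0, 0]],
    [70, [-0.0023, 0, -0.01], [0, 0, 0]],
    [70, [-0.006, 0, -0.026], [0, 0, 0]],
    [70, [-0.011, 0, -0.05], [0, 0, 0]],
    [70, [-0.019, 0, -0.08], [0, 0, 0]],
    [70, [-0.026, 0, -0.11], [0, 0, 0]],
    [70, [-0.033, 0, -0.14], [0, 0, 0]],
    [70, [-0.03, 0.0, -0.15], [0, 0.1, 0]],
    [70, [-0.03, 0, -0.15], [0, 0.2, 0]]
  ]
}}

```text
time: 35.77
ee_pos: [0.5426, -0.0063, 0.3911]
eef_rot: [0.778, 0.628, -0.008, 0.01]
ft_force: [1.1, 0.2, -1.3]
width: 0.0607
```

```bash
python3 - <<'E'
from arc import *
relp([(np.array([.38,-.3,.38]),down(1.1))])
E
```

```text
t 35.77 tcp [ 0.5426 -0.0063  0.3911] rot [ 0.778  0.628 -0.008  0.01 ] w 0.0607 F [ 1.1  0.2 -1.3] T [ 0.02 -0.05 -0.03] j [ 0.52  0.17 -0.69  1.49  0.14  1.52 -0.38]
  -> [ 0.38 -0.3   0.38] [-0.3211, -0.097, 0.0185] [0.009, 0.024, 0.258]
```

>>> {"api": "arm_command", "payload": {
  "commands": [
    [70, [-0.04, -0.012, 0], [0, 0, 0]],
    [70, [-0.08, -0.024, 0], [0, 0, 0]],
    [70, [-0.12, -0.036, 0], [0, 0, 0.05]],
    [70, [-0.16, -0.048, 0], [0, 0, 0.1]],
    [70, [-0.2, -0.06, 0], [0, 0, 0.15]],
    [70, [-0.24, -0.072, 0], [0, 0, 0.2]],
    [70, [-0.28, -0.084, 0], [0, 0, 0.25]],
    [70, [-0.31, -0.094, 0], [0, 0, 0.25]],
    [70, [-0.31, -0.094, 0], [0, 0, 0.25]],
    [70, [-0.31, -0.094, 0], [0, 0, 0.25]]
  ]
}}

```text
time: 36.6
ee_pos: [0.382, -0.2928, 0.3969]
eef_rot: [0.852, 0.523, -0.01, 0.011]
ft_force: [0.3, -0.0, 0.2]
width: 0.0609
```

```bash
python3 - <<'E'
from arc import *
relp([])
for n,b in(("scene",(225,145,90,85)),("top",(205,150,80,80))):
    i=camera(n)["pixels"][:,:,::-1].copy();cv2.imwrite(f"pics/raw_{n}26.png",i)
    crop(f"pics/{n}26.png",i,*b,7)
E
```

```text
t 36.6 tcp [ 0.382  -0.2928  0.3969] rot [ 0.852  0.523 -0.01   0.011] w 0.0609 F [ 0.3 -0.   0.2] T [ 0.09 -0.11  0.03] j [ 0.93 -0.01 -0.38  1.64  0.02  1.5   0.08]
```

View pics/scene26.png

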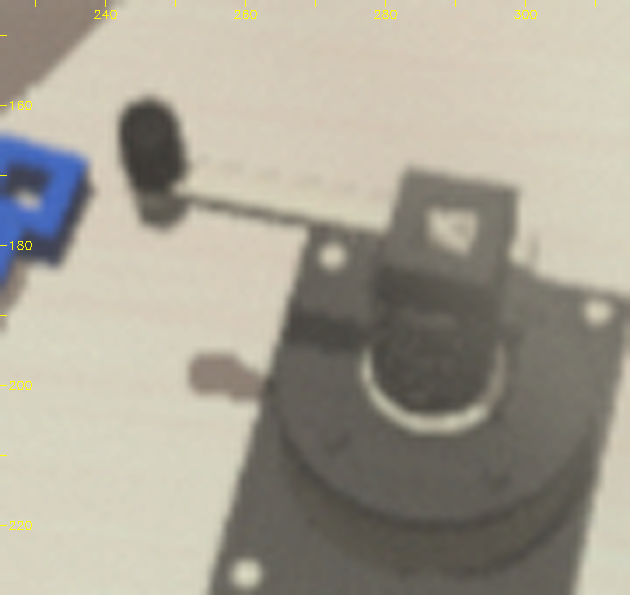

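View pics/top26.png

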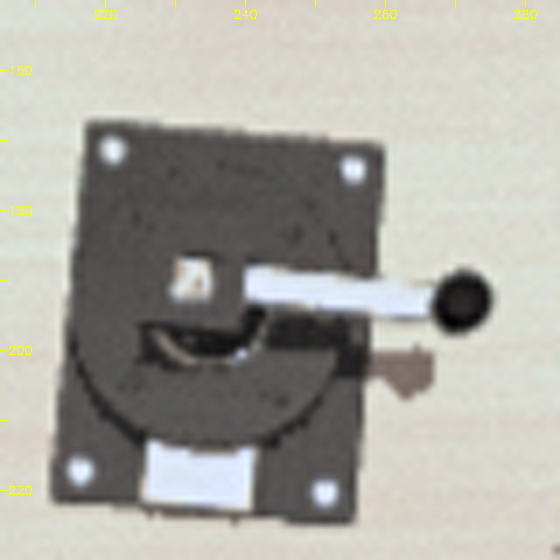

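```bash
python3 - <<'E'
from cfit import *
S=lambda u,v:cr(u,v,225,145,7);Tt=lambda u,v:cr(u,v,205,150,7)
# scene: hub top corners: back-left(409,168), back-right(518,188), front-right(500,287)
obs=[("scene",[.115,0,.062],S(149,128)),("scene",[.022,-.022,.028],S(407,168)),("scene",[-.022,-.022,.028],S(518,188)),("scene",[-.022,.022,.028],S(501,288)),("scene",[.022,.022,.028],S(384,268)),
("top",[.115,0,.062],Tt(462,300)),("top",[.022,0,.028],Tt(246,283)),("top",[.1,0,.028],Tt(420,302))]
for w in("scene","both"):
    o=[k for k in obs if w=="both" or k[0]=="scene"]
    q,r=cfit(o,[.549,.024,.162,-1.7,.05,0]);print(w,q.round(4),r[:2*len(o)].reshape(-1,2).round(1).tolist())
overlay("pics/f_s.png",cv2.imread("pics/raw_scene26.png"),"scene",lines(q),225,145,90,85,7)
q2=q.copy();q2[:2]-=[.0012,.0046]
overlay("pics/f_t.png",cv2.imread("pics/raw_top26.png"),"top",lines(q2)+[(P,(0,255,255)) for P,c in mill(.54839,.01979,-.1024,1.5)[4:6]],205,150,80,80,7)
cv2.imwrite("pics/f.png",cv2.resize(np.hstack([cv2.resize(cv2.imread("pics/f_s.png"),(560,560)),cv2.imread("pics/f_t.png")]),(800,400)))
z=cv2.imread("pics/f_t.png")
crop("pics/hole_t.png",cv2.imread("pics/raw_top26.png"),222,180,20,18,20);crop("pics/hole_s.png",cv2.imread("pics/raw_scene26.png"),278,165,24,24,16)
a=cv2.imread("pics/hole_t.png");b=cv2.imread("pics/hole_s.png");b=b[:360,:]
cv2.imwrite("pics/hole.png",np.hstack([a,b]))
E
```

```text
scene [ 0.551   0.0246  0.1676 -1.6413  0.014  -0.0054] [[0.0, -0.0], [-0.3, 0.2], [0.3, 0.1], [-0.0, -0.1], [-0.0, -0.1]]
both [ 5.4910e-01  2.6900e-02  1.6400e-01 -1.6834e+00  8.0700e-02 -1.2000e-03] [[0.2, -0.0], [0.3, 0.3], [0.7, 0.2], [-0.3, -0.2], [-0.1, -0.2], [0.7, -0.4], [-0.2, 0.3], [0.6, 0.0]]
```

View pics/f.png

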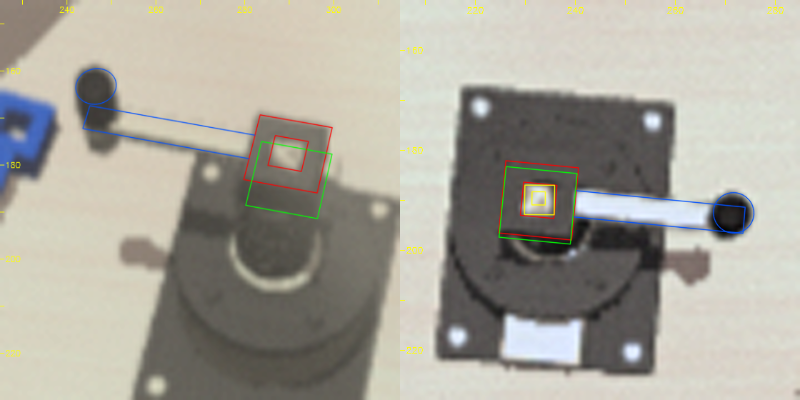

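View pics/hole.png

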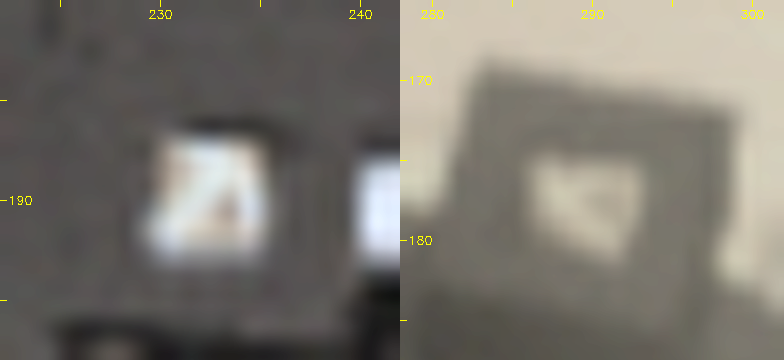

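```bash
python3 - <<'E'
from h import *
for n in("scene","top"):
    a=cv2.imread(f"pics/raw_{n}0.png");b=cv2.imread(f"pics/raw_{n}26.png")
    for k,P in dict(pot=(.66,.19,.045),jar=(.73,.02,.04),bottle=(.67,-.25,.09)).items():
        u,v=proj([P],n)[0].astype(int);d=np.abs(a[v-25:v+25,u-25:u+25].astype(int)-b[v-25:v+25,u-25:u+25]).mean(2);print(n,k,(u,v),d.mean().round(1),(d>25).sum())
s=read_state();print(s["time"],np.abs(s["joint_vel"]).max())
print(close_job())
E
```

```text
scene pot (np.int64(341), np.int64(245)) 1.5 0
scene jar (np.int64(277), np.int64(261)) 1.4 0
scene bottle (np.int64(183), np.int64(222)) 1.6 4
top pot (np.int64(184), np.int64(163)) 5.2 0
top jar (np.int64(234), np.int64(142)) 5.6 0
top bottle (np.int64(315), np.int64(154)) 5.2 0
36.7 0.013529930918285969
the job is handed in; nothing more can be done
None
```

I put the mill back together and handed the job in at 36.7 s. My last checks were good, but no verdict is reported and the shaft angle is inferred rather than measured.

- **Spring:** I twisted it about 0.5 rad until the wire ends dropped into the groove. It went down to the seat with only a few newtons of force. The camera showed its top just below the shoulder.
- **Crank, first try:** this failed. The hub caught on the square end, with the crank about 0.1 rad off in yaw. The crank pitched in the grip and was left tilted about 0.5 rad on the tip when I let go.
- **Crank, second try:** I regripped it with more force, levelled it, corrected the yaw and lowered it to the shoulder, where contact was about 9 N upward.
- **Turning:** I turned it clockwise until the torque rose from about 0.2–0.3 Nm to about 1.1 Nm, which I took as the end stop.

**Last checks:**
- **Crank pose:** with the gripper clear, the shaft tip fills the hub's hole, and a fit to both cameras puts the hub 2 mm above the shoulder and tilted 0.08 rad. That fit also gives about 3 mm sideways in y, against a 5 mm limit. A fit to the scene camera alone gives 5.6 mm height, just outside the limit, and 0.01 rad tilt. The two disagree by more than a millimetre or two, so the height is not certain.
- **Shaft angle:** the crank's yaw of about -1.64 to -1.68 rad and the stop torque suggest about 1.5 rad. If all the play in the hole worked against me, it would be about 1.4 to 1.45 rad.
- **Bystanders:** the container, jar and bottle are unchanged in both cameras.

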